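# Put the sample jars away in the roll-top store

## Task

Put the samples away in the roll-top store: roll its slatted door fully open, lift just the top tray off the pile and set it down flat on the deck inside, and stand every amber jar upright in that tray. Then roll the door fully closed and screw the brass lock nut clockwise until it stops tight. Leave the other two trays and everything else on the bench where they are.

Things in the scene. Friction and masses are not known exactly. Their poses are not given: they have to be found in the camera images.
- store: Roll-top sample store, fixed but placed differently each time: blue half-round cheeks, white front wall and rear hood. Origin on the bench below the track axis, midway between the cheeks; its x points from front wall to hood (-152 to +197 mm), y to the cheek with the nut (+-112 mm), z up (267 mm high). The slats, radius 185 mm, run on a circle about the line x = 0, z = 70 mm along its y.
- store_deck (a point): Point on top of the store's deck: the store's origin raised by 102 mm, same axes. Inner face of the front wall at x = -141 mm, its top 194 mm above the bench; cheeks' inner faces at y = +-100 mm. With the door fully open the opening seen from above spans x = -141 to +82 mm and the bar stands at x = +120 mm; the clamp plate reaches in to y = +94 mm.
- tambour (a joint): Roll-top door angle along its circular track, rad: 0 fully closed (leading edge on the front wall), 1.3 fully open (rolled back under the hood). It stays wherever it is left; moving it takes about 3 to 7 N at the bar.
- tambour_bar (a point): Centre of the black handle bar on the door's leading slat: 12 mm thick, 90 mm long along the store's y, 48 mm out from the slats, on a stem 42 mm either side. In the store frame at x = 237 cos(p), y = 0, z = 70 + 237 sin(p) mm, with p = 134 deg minus the door angle (59.5 deg fully open). Can be pinched from above, fingers closing along the store's x.
- locknut (a joint): Angle of the lock nut, rad: grows as the nut is turned clockwise seen from above; it starts loose between 0.6 and 1.8 and stops hard at 4.0 (tight). Turning takes about 0.06 N m; the nut sinks 1.3 mm per rad and stays where it is left.
- locknut_top (a point): Centre of the lock nut's top face. Upright knurled brass nut, 44 mm diameter, 32 mm high, on a vertical stud (tip up to 13 mm above the nut) over a steel clamp plate on the store's +y cheek; in the store frame at x = -83, y = +118 mm, its top 314 mm above the bench when tight, the plate's top at 281 mm.
- tray_top: Top tray of the pile of three: blue, 160 mm (x) by 150 mm (y), 36 mm high, walls 4 mm. Origin at the centre of its underside. Floor top at z = 7 mm. A white fin 12 mm thick runs through the middle along its y, top at z = 32 mm: grip it there. Beside it two troughs centred at x = +-41 mm, 70 mm wide, 142 mm long. 0.22 kg. Piled trays locate by a 3 mm foot, 33 mm apart.
- tray_mid: The middle tray of the pile, the same kind; must stay.
- tray_low: The lowest tray of the pile, standing on the bench, the same kind; must stay.
- jar1: Amber sample jar with a paper band and a purple cap, upright: 52 mm diameter, 72 mm high, the cap its top 24 mm, heavy at the foot; about 0.16 kg. Origin at the centre of its underside. May be absent.
- jar2: Amber sample jar with a paper band and a purple cap, upright: 52 mm diameter, 72 mm high, the cap its top 24 mm, heavy at the foot; about 0.16 kg. Origin at the centre of its underside. May be absent.
- jar3: Amber sample jar with a paper band and a purple cap, upright: 52 mm diameter, 72 mm high, the cap its top 24 mm, heavy at the foot; about 0.16 kg. Origin at the centre of its underside. May be absent.
- jar4: Amber sample jar with a paper band and a purple cap, upright: 52 mm diameter, 72 mm high, the cap its top 24 mm, heavy at the foot; about 0.16 kg. Origin at the centre of its underside. May be absent.
- beaker: Glass beaker, 64 mm diameter, 70 mm high, standing among the jars; a bystander. Origin at the centre of its underside.
- tip_box: Dark blue box with a yellow top, 85 x 120 x 63 mm, a bystander behind the pile.
- media_bottle: Glass bottle with a blue cap, 72 mm diameter, 160 mm high, a bystander.
Mind the look-alikes: they are no part of the job. What is shaped like the jar2 but red is not meant. What is shaped like the jar4 but brown or red is not meant.

How it is judged (in metres and radians):
On the way, in this order (a step that is already met when the one before it is completed fails the run):
1. the roll-top door has been rolled fully open (value of joint tambour above 1.15 rad), for 0.2 s.
2. the top tray lies flat on the store's deck with every jar upright in it, let go (x of tray_top in the frame of store between -0.075 and 0.05 m and y of tray_top in the frame of store between -0.035 and 0.035 m and z of tray_top in the frame of store between 0.096 and 0.11 m and angle between tray_top's own z axis and vertical below 0.1 rad and x of jar1 in the frame of tray_top between -0.072 and 0.072 m and y of jar1 in the frame of tray_top between -0.07 and 0.07 m and z of jar1 in the frame of tray_top between 0.002 and 0.015 m and angle between each of jar1, jar2, jar3, jar4's own z axis and vertical below 0.15 rad and x of jar2 in the frame of tray_top between -0.072 and 0.072 m and y of jar2 in the frame of tray_top between -0.07 and 0.07 m and z of jar2 in the frame of tray_top between 0.002 and 0.015 m and x of jar3 in the frame of tray_top between -0.072 and 0.072 m and y of jar3 in the frame of tray_top between -0.07 and 0.07 m and z of jar3 in the frame of tray_top between 0.002 and 0.015 m and x of jar4 in the frame of tray_top between -0.072 and 0.072 m and y of jar4 in the frame of tray_top between -0.07 and 0.07 m and z of jar4 in the frame of tray_top between 0.002 and 0.015 m and contact force between the fingers and jar1 below 0.2 N and contact force between the fingers and jar2 below 0.2 N and contact force between the fingers and jar3 below 0.2 N and contact force between the fingers and jar4 below 0.2 N and contact force between the fingers and tray_top below 0.2 N), for 0.2 s.
3. the door has been rolled fully closed (value of joint tambour below 0.06 rad), for 0.2 s.
4. the lock nut has been screwed tight (value of joint locknut above 3.85 rad), for 0.2 s.
At the end, for the whole second after the job is handed in: Top tray flat (0.1 rad) on the store deck; every jar present upright (0.15 rad) on its floor, released, at rest; door closed within 0.06 rad; lock nut beyond 3.85 rad (stop 4.0); the other two trays within 30 mm of their start (all of step 2 and linear speed of each of jar1, jar2, jar3, jar4, tray_top below 0.03 m/s and value of joint tambour below 0.06 rad and value of joint locknut above 3.85 rad and distance of each of tray_mid, tray_low from where it was at the start of the episode below 0.03 m); the robot touches nothing.
It fails at once if another thing on the bench (beaker, tip box, bottle) is moved by more than 50 mm (distance of any of beaker, tip_box, media_bottle from where it was at the start of the episode above 0.05 m).
It fails at once if the second or third tray is shifted by more than 50 mm (distance of any of tray_mid, tray_low from where it was at the start of the episode above 0.05 m).
Of jar1, jar2, jar3, jar4 only 2 to 3 are there at a start; the rules pass over those that are not, and their reading is None.
At some moment in a run one of jar1, jar2, jar3, jar4 may be knocked a few centimetres aside while the robot is not near it.
It also fails if it takes over 210 s, if anything falls off the work surface, if the arm or the gripper's body presses on something with over 40 N, if the wrist force passes 120 N, or if a joint passes its speed limit or range.

## Robot

A 6-joint arm with a two-finger parallel gripper is mounted at the origin on the work surface. World frame = base frame: x ahead of the robot, y to its left, z up, the work surface at z = 0. Lengths are in mm, angles in rad, forces in N, time in s.
With the tool pointing down it reaches from about 275 to 1000 mm from the base axis. Payload 8.4 kg.
Tool frame: the origin (TCP) lies at the very end of the fingers, on their centre line; the grasp point (between the pads) lies 19 mm behind it; z points along the fingers, y is the direction in which the jaws open and shut (so a half turn about z gives the same grasp; the last joint's range is limited). The gripper opens to 85 mm and grips with 20 to 120 N. Pads are 22 mm wide; open, the fingers measure 114 mm over their backs; the gripper's body (76 mm by 85 mm) begins 54 mm behind the grasp point. The pads swing forward as they close: fully open they stand 13 mm farther back than shut.
Start: joints at [-1.21, 0.353, 1.633, -0, 1.155, -0.002], TCP at [221.807, -584.32, 231.281] pointing down, gripper open.
Joint ranges: [-2.63, 2.63], [-0.92, 2.1], [0.06, 2.66], [-1.3, 4.44], [0, 2.69], [-3.02, 3.02]. Speed limits (rad/s): [2.22, 2.22, 2.79, 3.14, 3.14, 3.14].

## Interface

Orientations are given as [roll, pitch, yaw] about the fixed x, y, z axes, in that order (R = Rz(yaw) Ry(pitch) Rx(roll)).
In Python, from rig import r gives the robot as it stands.
- The arm moves only by the tool jog_arm, never from a script. Its argument "increments" is text: rows parted by semicolons, each of 7 numbers parted by spaces: the shift along the tool's x, y, z in cm, then the turn, a rotation vector about the tool's x, y, z in rad, then the opening, from -1 (shut) to 1 (fully open). A call has exactly 8 rows; each row shifts and turns the commanded pose from where the row before left it, along the tool's axes as they then stand; what a row does not reach is not made up. A row lasts 1/10 s, in which the tool goes at most 50 mm and 8.59 degrees, less where a joint would pass 70% of its speed; a pose out of reach is approached as far as the arm can. A call with a gripper value outside its range is refused whole. The fingers move at their own pace and stop on an object; "squeeze" is the grip in N (left out, the last holds). Time passes only in rows, so rows that do not move let the fingers close, or fill a call up. It gives the time, the measured TCP pose, the force and the opening at its end, in the units of the state.
- r.sense(): the state, without advancing time (a new reading comes with each control period).
- r.grab_frame(name): name is "scene" or "top" or "wrist"; returns the picture (400x640x3 uint8, red, green, blue); there is no depth.
- r.camera_info(name): a dict with "K" (3x3 intrinsics, pixels), "dist_coeffs" ([k1, k2, p1, p2, k3] as OpenCV has them; the pictures are not rectified), "rvec" (rotation vector, rad) and "tvec" (3), from world to camera coordinates, as OpenCV has them. Camera axes: x right, y down, z forward; pixel columns grow to the right and rows downward; lengths in mm; the calibration is good to about 2 mm. A picture is of the moment at which its call begins: read the wrist's pose just before it. camera_info takes no time and is no camera call; for the wrist camera it gives the pose at the moment of the call.
- r.sign_off(): hands the job in, once; it reports no verdict.
The state is a dict: "clock": time; "qpos": joint angles; "qvel": joint speeds; "joint_efforts": joint torques, N m; "eef_pos": TCP position; "tcp_rot": TCP orientation; "contact_force": force on the tool from outside, world axes, zero at the start; "wrist_torque": the same for the moment, N m; "opening": opening from 0.0 (shut) to 1.0 (fully open).
Only numpy, scipy, OpenCV 4.12 (cv2) and the standard library are available. Lean on these libraries where they do the work, as an engineer would, in place of code of your own. Each camera call takes 0.05 s, during which the arm holds its last target.

## Working session

There is one attempt and no reset: what is moved stays moved. The work goes in short steps, Python scripts to look and compute and a tool call to move; the robot and the scene stay as the last step left them, time stands still between calls to the robot, and variables do not carry over. Pictures are saved under pics/ and viewed, and the job is handed in when it is done.

Besides the shell and the picture viewer there is one more tool, called after "Request:" by a JSON object that holds its "method" and its "body", one argument or row to a line. jog_arm: Moves the arm, as the interface text tells. Its arguments: {"type":"object","properties":{"increments":{"type":"string"},"squeeze":{"type":"number"}},"required":["increments"]}

```bash
ls; mkdir -p pics; python3 - <<'E'
from rig import r
import cv2
s=r.sense(); print(s)
for n in ("scene","top","wrist"):
    im=r.grab_frame(n); cv2.imwrite(f"pics/{n}0.png",im[:,:,::-1])
    c=r.camera_info(n); print(n,{k:[list(map(lambda v:round(float(v),4),__import__('numpy').ravel(c[k])))] for k in c if k in("K","dist_coeffs","rvec","tvec")})
E
```

```text
pics
{'clock': 0.0, 'qpos': array([-1.21040773e+00,  3.53675455e-01,  1.63416130e+00,  5.51579098e-06,
        1.15516947e+00, -2.42928967e-03]), 'qvel': array([-5.85927062e-05, -5.13082578e-04,  7.03672380e-04, -1.22694019e-04,
        1.26421262e-03,  4.58430110e-04]), 'joint_efforts': array([-2.65359180e-03, -6.05263066e+01, -3.42067373e+01, -2.04922758e-04,
        9.26762063e-03, -5.06014175e-06]), 'eef_pos': array([ 221.63274933, -583.86607024,  230.53299227]), 'tcp_rot': array([-3.14017910e+00, -8.47699506e-06,  3.62815650e-01]), 'contact_force': array([-0.36366146, -0.02289095, -1.13519098]), 'wrist_torque': array([0.04203888, 0.00654554, 0.00018816]), 'opening': 1.0034008033442054}
scene {'K': [[463.2809, 0.0, 316.8488, 0.0, 463.2809, 194.7061, 0.0, 0.0, 1.0]], 'dist_coeffs': [[-0.1023, 0.0, 0.0, 0.0, 0.0]], 'rvec': [[1.5703, 2.1951, -0.6992]], 'tvec': [[304.8996, -300.9172, 1726.2239]]}
top {'K': [[417.6092, 0.0, 319.0624, 0.0, 417.6092, 194.6235, 0.0, 0.0, 1.0]], 'dist_coeffs': [[-0.0796, 0.0, 0.0, 0.0, 0.0]], 'rvec': [[2.1599, -2.1038, 0.2058]], 'tvec': [[-153.5003, 615.6044, 1418.4955]]}
wrist {'K': [[294.4892, 0.0, 314.9049, 0.0, 294.4892, 196.2373, 0.0, 0.0, 1.0]], 'dist_coeffs': [[0.0095, 0.0, 0.0, 0.0, 0.0]], 'rvec': [[-2.3974, 1.6552, 0.2228]], 'tvec': [[-624.66, -33.87, 378.5113]]}
```

View pics/scene0.png

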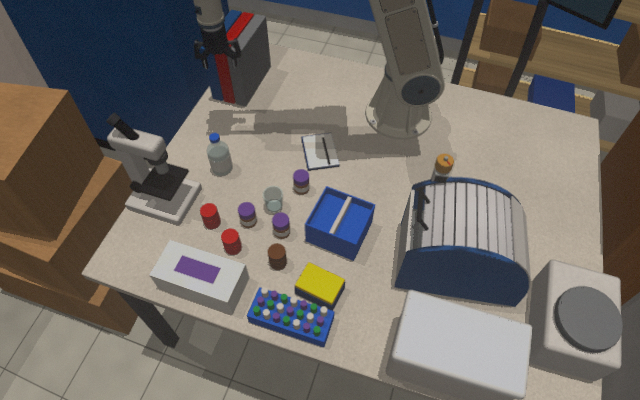

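View pics/top0.png

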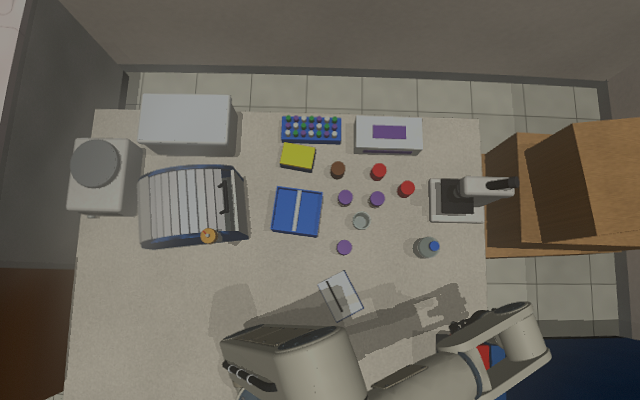

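View pics/wrist0.png

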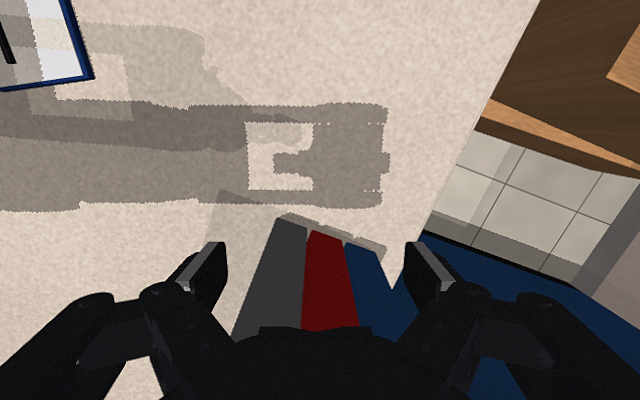

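```bash
cat > h.py <<'E'
import numpy as np, cv2
from rig import r
from scipy.spatial.transform import Rotation as Ro
def cam(n):
    c=r.camera_info(n); return np.array(c["K"],float),np.array(c["dist_coeffs"],float),np.array(c["rvec"],float).reshape(3),np.array(c["tvec"],float).reshape(3)
def ray(c,px):
    K,d,rv,t=c; p=cv2.undistortPoints(np.array(px,float).reshape(-1,1,2),K,d).reshape(-1,2)
    R=cv2.Rodrigues(rv)[0]; D=np.c_[p,np.ones(len(p))]@R; return -R.T@t,D/np.linalg.norm(D,axis=1)[:,None]
def onz(c,px,z):
    o,D=ray(c,px); return o+D*((z-o[2])/D[:,2])[:,None]
def proj(c,P):
    K,d,rv,t=c; return cv2.projectPoints(np.array(P,float).reshape(-1,1,3),rv,t,K,d)[0].reshape(-1,2)
def tri(cs,pxs):
    A=np.zeros((3,3));b=np.zeros(3)
    for c,p in zip(cs,pxs):
        o,D=ray(c,p);M=np.eye(3)-np.outer(D[0],D[0]);A+=M;b+=M@o
    return np.linalg.solve(A,b)
def crop(im,x0,y0,x1,y1,s,name):
    cv2.imwrite("pics/"+name,cv2.resize(im[y0:y1,x0:x1,::-1],None,fx=s,fy=s,interpolation=cv2.INTER_CUBIC))
E
python3 - <<'E'
from h import *
T=cv2.imread("pics/top0.png")[:,:,::-1];S=cv2.imread("pics/scene0.png")[:,:,::-1]
crop(T,260,140,440,275,4,"topc.png")
crop(T,130,150,260,260,5,"topst.png")
crop(S,190,140,390,290,4,"scc.png")
crop(S,380,140,540,310,3.5,"scst.png")
E
```

```text
(no output)
```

View pics/topc.png

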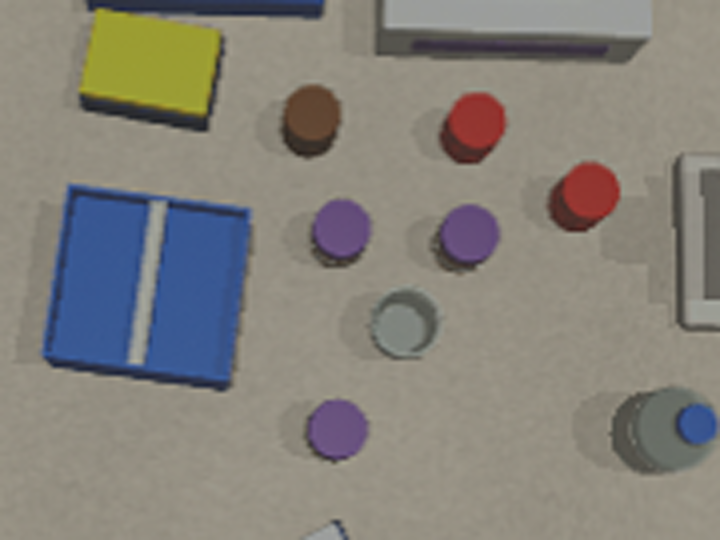

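View pics/topst.png

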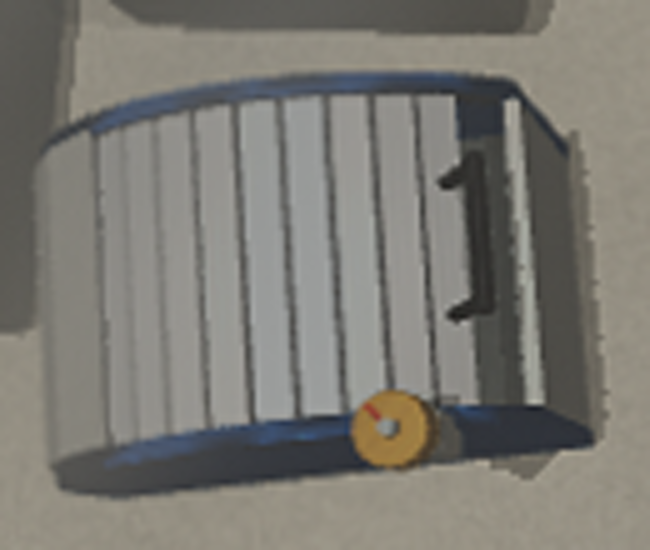

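View pics/scc.png

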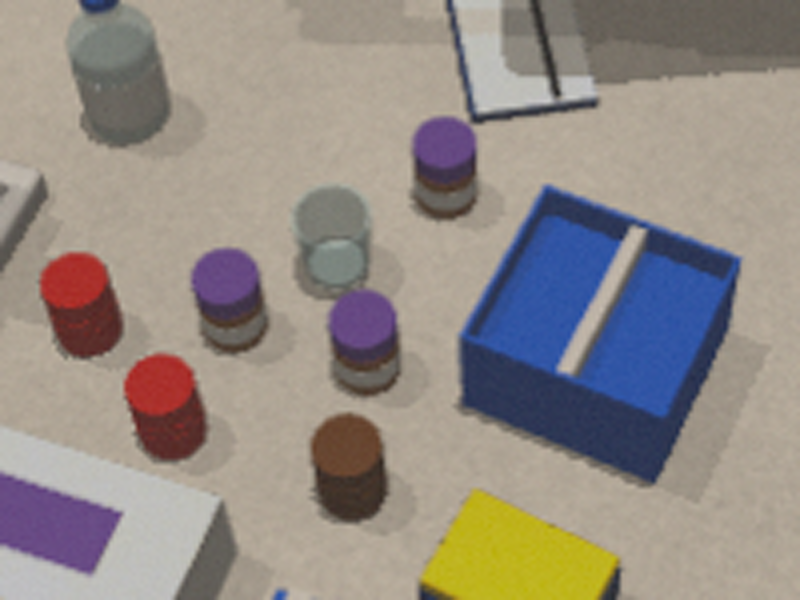

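View pics/scst.png

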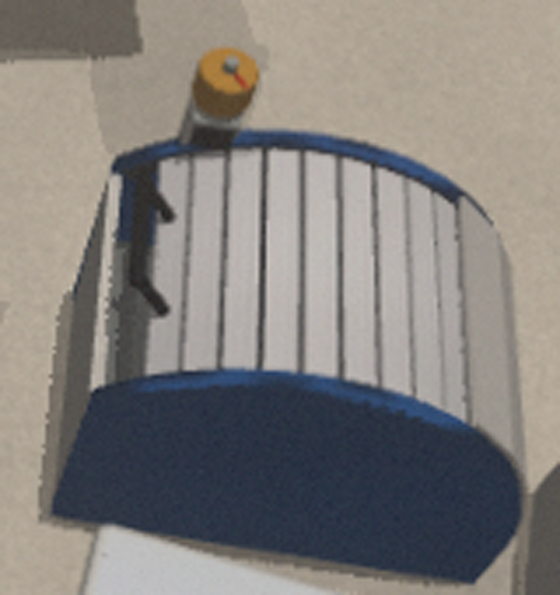

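```bash
cat > m1.py <<'E'
from h import *
T=cv2.imread("pics/top0.png");S=cv2.imread("pics/scene0.png")
ct,cs=cam("top"),cam("scene")
def blobs(im,lo,hi,amin=30):
    m=cv2.inRange(cv2.cvtColor(im,cv2.COLOR_BGR2HSV),lo,hi); n,l,st,ce=cv2.connectedComponentsWithStats(m)
    return [(ce[i].round(1).tolist(),int(st[i,4])) for i in range(1,n) if st[i,4]>amin]
for n,im in(("top",T),("scene",S)):
    print(n,"purple",blobs(im,(125,60,40),(150,255,255)))
    print(n,"brass",blobs(im,(10,120,100),(22,255,255)))
# jar caps: top view cap centre on z=72
b=[p for p,a in blobs(T,(125,60,40),(150,255,255)) if a>80 and p[1]>150]
print("jars",onz(ct,b,72).round(1))
p=[p for p,a in blobs(T,(10,120,100),(22,255,255))]
# tray corners at z=102 (crop/4+offset)
cor=np.array([[70,186],[251,210],[228,388],[45,360]])/4+[260,140]-0.375
W=onz(ct,cor,102);print("tray corners",W.round(1),"c",W.mean(0).round(1))
for i in range(4):
    d=W[(i+1)%4]-W[i];print(np.linalg.norm(d).round(1),np.degrees(np.arctan2(d[1],d[0])).round(1))
fin=np.array([[158,200],[136,364]])/4+[260,140]-0.375
F=onz(ct,fin,98);print("fin",F.round(1),F.mean(0).round(1));d=F[0]-F[1];print(np.degrees(np.arctan2(d[1],d[0])))
nutt=np.array([[389,428]])/5+[130,150]-.4; nuts=np.array([[229,76]])/3.5+[380,140]-.36
print("nut",onz(ct,nutt,317),tri([ct,cs],[nutt,nuts]))
bt=np.array([[475,158],[487,308]])/5+[130,150]-.4; bs=np.array([[143,175],[136,278]])/3.5+[380,140]-.36
# near end (robot side) is second in top, first in scene? 
print("bar@240.5",onz(ct,bt,240.5).round(1)); print(tri([ct,cs],[bt[1:],bs[:1]]).round(1),tri([ct,cs],[bt[:1],bs[1:]]).round(1))
# wall top edge outer corners z=194
E
python3 m1.py
```

```text
top purple [([389.2, 131.8], 409), ([344.8, 196.8], 158), ([376.8, 198.1], 160), ([343.8, 247.0], 172)]
top brass [([611.1, 179.7], 7014), ([528.0, 192.8], 1446), ([207.9, 235.5], 153), ([547.7, 251.9], 409)]
scene purple [([300.9, 177.0], 197), ([246.0, 210.3], 224), ([280.4, 220.8], 230), ([196.8, 269.1], 675), ([273.9, 294.9], 47), ([260.5, 301.1], 51), ([303.5, 304.5], 49), ([289.8, 310.6], 50), ([276.1, 317.1], 54), ([319.8, 320.4], 53), ([306.2, 327.2], 56)]
scene brass [([22.2, 119.3], 3498), ([444.7, 160.2], 155), ([64.5, 215.8], 2151), ([276.0, 251.1], 190), ([15.7, 275.7], 145), ([98.5, 295.2], 213)]
jars [[ 611.4 -227.3   72. ]
 [ 609.9 -339.6   72. ]
 [ 436.7 -226.4   72. ]]
tray corners [[ 636.8    7.9  102. ]
 [ 620.2 -148.   102. ]
 [ 467.4 -132.2  102. ]
 [ 486.8   22.6  102. ]] c [552.8 -62.4 102. ]
156.7 -96.1
153.6 174.1
156.0 82.9
150.8 -5.6
fin [[627.5 -67.9  98. ]
 [485.9 -54.   98. ]] [556.7 -61.   98. ]
-5.597088411131952
nut [[445.2452141  181.12709373 317.        ]] [445.83693795 183.20492121 309.14156049]
bar@240.5 [[620.1 158.9 240.5]
 [526.4 145.4 240.5]]
[522.9 140.7 265.3] [614.5 153.9 266.4]
```

```bash
python3 - <<'E'
from h import *
ct,cs=cam("top"),cam("scene")
def L(c,pts,s,off,z):
    W=onz(c,np.array(pts)/s+off-.4,z);d=W[1]-W[0];return (np.degrees(np.arctan2(d[1],d[0]))).round(2),W.round(0)[:,:2].tolist()
for pts,z in (([[240,104],[257,425]],250),([[283,104],[300,415]],250),([[328,100],[347,405]],245),([[371,97],[395,405]],235),([[414,97],[438,405]],215),([[505,98],[527,404]],194),([[524,98],[546,404]],194),([[193,112],[212,428]],240)):
    print(L(ct,pts,5,[130,150],z))
for pts,z in (([[265,148],[263,370]],250),([[303,150],[303,370]],250),([[230,150],[222,370]],250)): print('s',L(cs,pts,3.5,[380,140],z))
for n in("wrist",):
    K,d,rv,t=cam(n);R=cv2.Rodrigues(rv)[0];C=-R.T@t;s=r.sense();Rt=Ro.from_euler('xyz',s["tcp_rot"]).as_matrix();print("cam in tool",Rt.T@(C-s["eef_pos"]),Rt.T@R.T)
E
```

```text
(np.float64(-172.15), [[649.0, 306.0], [450.0, 279.0]])
(np.float64(-172.27), [[649.0, 279.0], [457.0, 253.0]])
(np.float64(-172.06), [[654.0, 253.0], [464.0, 226.0]])
(np.float64(-171.41), [[659.0, 229.0], [466.0, 199.0]])
(np.float64(-171.62), [[664.0, 206.0], [468.0, 178.0]])
(np.float64(-172.41), [[670.0, 152.0], [472.0, 126.0]])
(np.float64(-172.5), [[670.0, 140.0], [473.0, 114.0]])
(np.float64(-171.52), [[645.0, 339.0], [448.0, 310.0]])
s (np.float64(8.69), [[455.0, 226.0], [649.0, 256.0]])
s (np.float64(8.33), [[447.0, 254.0], [640.0, 283.0]])
s (np.float64(8.16), [[466.0, 201.0], [658.0, 228.0]])
cam in tool [ 6.70239375e+01 -5.92901546e-02 -1.43212672e+02] [[-5.36900025e-04 -9.64454658e-01 -2.64247848e-01]
 [ 9.99999402e-01 -7.69639921e-04  7.77236615e-04]
 [-9.52985166e-04 -2.64247273e-01  9.64454494e-01]]
```

```bash
cat >> h.py <<'E'
O=np.array([551,279.5,0]); SY=np.radians(98.0); RS=Ro.from_euler('z',SY).as_matrix()
def st(x,y,z): return O+RS@np.array([x,y,z],float)
def tost(w): return RS.T@(np.array(w,float)-O)
def bar(p,dz=-16):
    p=np.radians(p); return st(237*np.cos(p),0,70+237*np.sin(p)+dz)
def plan(wps,opens,yaws=None,start=None,psi=None):
    """wps: per-row world targets; prints rows in tool axes"""
    s=r.sense(); R=Ro.from_euler('xyz',s["tcp_rot"]); cur=np.array(s["eef_pos"] if start is None else start,float)
    if psi is not None: R=Ro.from_euler('xyz',[np.pi,0,psi])
    for w,o in zip(wps,opens):
        d=R.inv().apply(np.array(w)-cur)/10; print("%.2f %.2f %.2f 0 0 0 %.2f;"%(*d,o)); cur=np.array(w,float)
def lin(a,b,n): return [np.array(a)+(np.array(b)-np.array(a))*k/n for k in range(1,n+1)]
E
python3 - <<'E'
from h import *
s=r.sense();a=s["eef_pos"]
b=bar(124.2,60); print("tgt",b)
plan(lin(a,a+[0,0,150],4)+lin(a+[0,0,150],b+[0,0,60],20),[1]*30,psi=.1396)
E
```

```text
tgt [569.53977215 147.58266661 326.0180961 ]
0.00 0.00 -3.75 0 0 0 1.00;
0.00 0.00 -3.75 0 0 0 1.00;
0.00 0.00 -3.75 0 0 0 1.00;
0.00 0.00 -3.75 0 0 0 1.00;
2.23 -3.38 -0.03 0 0 0 1.00;
2.23 -3.38 -0.03 0 0 0 1.00;
2.23 -3.38 -0.03 0 0 0 1.00;
2.23 -3.38 -0.03 0 0 0 1.00;
2.23 -3.38 -0.03 0 0 0 1.00;
2.23 -3.38 -0.03 0 0 0 1.00;
2.23 -3.38 -0.03 0 0 0 1.00;
2.23 -3.38 -0.03 0 0 0 1.00;
2.23 -3.38 -0.03 0 0 0 1.00;
2.23 -3.38 -0.03 0 0 0 1.00;
2.23 -3.38 -0.03 0 0 0 1.00;
2.23 -3.38 -0.03 0 0 0 1.00;
2.23 -3.38 -0.03 0 0 0 1.00;
2.23 -3.38 -0.03 0 0 0 1.00;
2.23 -3.38 -0.03 0 0 0 1.00;
2.23 -3.38 -0.03 0 0 0 1.00;
2.23 -3.38 -0.03 0 0 0 1.00;
2.23 -3.38 -0.03 0 0 0 1.00;
2.23 -3.38 -0.03 0 0 0 1.00;
2.23 -3.38 -0.03 0 0 0 1.00;
```

Request:
{"method": "jog_arm", "body": {
  "increments": "0 0 -3.7 0 0 0.112 0.5;0 0 -3.7 0 0 0.112 0.5;0 0 -3.8 0 0 0 0;0 0 -3.8 0 0 0 0;2.23 -3.38 0 0 0 0 0;2.23 -3.38 0 0 0 0 0;2.23 -3.38 0 0 0 0 0;2.23 -3.38 0 0 0 0 0",
  "squeeze": 30
}}

```text
clock: 0.95
eef_pos: [291.7, -436.5, 381.0]
tcp_rot: [-3.141, 0.0, 0.138]
contact_force: [0.6, -0.7, -0.4]
opening: 0.501
```

Request:
{"method": "jog_arm", "body": {
  "increments": "2.23 -3.38 0 0 0 0 0;2.23 -3.38 0 0 0 0 0;2.23 -3.38 0 0 0 0 0;2.23 -3.38 0 0 0 0 0;2.23 -3.38 0 0 0 0 0;2.23 -3.38 0 0 0 0 0;2.23 -3.38 0 0 0 0 0;2.23 -3.38 0 0 0 0 0"
}}

```text
clock: 1.75
eef_pos: [431.0, -144.0, 381.3]
tcp_rot: [3.142, -0.0, 0.139]
contact_force: [1.0, 0.5, -0.3]
opening: 0.501
```

Request:
{"method": "jog_arm", "body": {
  "increments": "2.23 -3.38 0 0 0 0 0;2.23 -3.38 0 0 0 0 0;2.23 -3.38 0 0 0 0 0;2.23 -3.38 0 0 0 0 0;2.23 -3.38 0 0 0 0 0;2.23 -3.38 0 0 0 0 0;2.23 -3.38 0 0 0 0 0;0 0 0 0 0 0 0"
}}

```text
clock: 2.55
eef_pos: [553.8, 114.2, 380.4]
tcp_rot: [-3.14, 0.0, 0.142]
contact_force: [0.4, -1.1, 0.4]
opening: 0.499
```

```bash
python3 - <<'E'
from h import *
s=r.sense();print(s["clock"],s["eef_pos"],s["tcp_rot"],s["opening"])
im=r.grab_frame("wrist");crop(im,0,0,640,400,1,"w1.png");c=cam("wrist")
print(proj(c,[bar(124.2,0)]),bar(124.2))
E
```

```text
2.55 [553.79745683 114.16814797 380.41747373] [-3.14019473e+00  3.50869336e-04  1.42016504e-01] 0.4994135167704592
[[277.87351607 168.87230948]] [569.53977215 147.58266661 250.0180961 ]
```

View pics/w1.png

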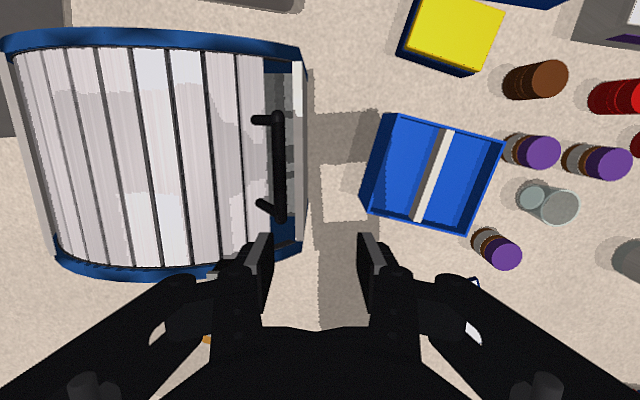

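```bash
python3 - <<'E'
from h import *
s=r.sense();a=s["eef_pos"];b=bar(124.2)
plan(lin(a,b+[0,0,70],3)+lin(b+[0,0,70],b,4),[0]*8)
E
```

```text
0.72 -1.09 2.01 0 0 0 0.00;
0.72 -1.09 2.01 0 0 0 0.00;
0.72 -1.09 2.01 0 0 0 0.00;
0.00 0.00 1.75 0 0 0 0.00;
0.00 0.00 1.75 0 0 0 0.00;
0.00 0.00 1.75 0 0 0 0.00;
0.00 0.00 1.75 0 0 0 0.00;
```

Request:
{"method": "jog_arm", "body": {
  "increments": "0.72 -1.09 2 0 0 0 0;0.72 -1.09 2 0 0 0 0;0.72 -1.09 2 0 0 0 0;0 0 1.75 0 0 0 0;0 0 1.75 0 0 0 0;0 0 1.75 0 0 0 0;0 0 1.75 0 0 0 0;0 0 0 0 0 0 0"
}}

```text
clock: 3.4
eef_pos: [567.7, 144.3, 249.0]
tcp_rot: [3.141, 0.004, 0.138]
contact_force: [-1.2, -0.0, 0.4]
opening: 0.498
```

Request:
{"method": "jog_arm", "body": {
  "increments": "0 0 0 0 0 0 -1;0 0 0 0 0 0 -1;0 0 0 0 0 0 -1;0 0 0 0 0 0 -1;0 0 0 0 0 0 -1;0 0 0 0 0 0 -1;0 0 0 0 0 0 -1;0 0 0 0 0 0 -1",
  "squeeze": 30
}}

```text
clock: 4.2
eef_pos: [569.8, 145.5, 251.8]
tcp_rot: [3.141, -0.001, 0.139]
contact_force: [-1.2, 0.4, 4.6]
opening: 0.129
```

```bash
python3 - <<'E'
from h import *
s=r.sense();a=s["eef_pos"];t=tost(a);print(a,t)
ph=np.degrees(np.arctan2(t[2]+16-70,-t[0]));p0=180-ph;print(p0,np.hypot(t[2]-54,t[0]))
ps=np.linspace(p0,59,25)[1:];plan([bar(p) for p in ps],[-1]*24,start=bar(p0))
E
```

```text
[569.80031394 145.53099701 251.75498975] [-1.35281724e+02  2.75309991e-02  2.51754990e+02]
124.37554466571967 239.60004336404225
-0.00 -0.94 -0.61 0 0 0 -1.00;
-0.00 -0.97 -0.57 0 0 0 -1.00;
-0.00 -1.00 -0.52 0 0 0 -1.00;
-0.00 -1.02 -0.47 0 0 0 -1.00;
-0.00 -1.04 -0.42 0 0 0 -1.00;
-0.00 -1.06 -0.37 0 0 0 -1.00;
-0.00 -1.08 -0.32 0 0 0 -1.00;
-0.00 -1.09 -0.27 0 0 0 -1.00;
-0.00 -1.11 -0.22 0 0 0 -1.00;
-0.00 -1.11 -0.17 0 0 0 -1.00;
-0.00 -1.12 -0.11 0 0 0 -1.00;
-0.00 -1.13 -0.06 0 0 0 -1.00;
-0.00 -1.13 -0.01 0 0 0 -1.00;
-0.00 -1.13 0.05 0 0 0 -1.00;
-0.00 -1.12 0.10 0 0 0 -1.00;
-0.00 -1.12 0.15 0 0 0 -1.00;
-0.00 -1.11 0.21 0 0 0 -1.00;
-0.00 -1.10 0.26 0 0 0 -1.00;
-0.00 -1.08 0.31 0 0 0 -1.00;
-0.00 -1.07 0.36 0 0 0 -1.00;
-0.00 -1.05 0.41 0 0 0 -1.00;
-0.00 -1.03 0.46 0 0 0 -1.00;
-0.00 -1.00 0.51 0 0 0 -1.00;
-0.00 -0.98 0.56 0 0 0 -1.00;
```

Gripped (opening 0.13 ≈ bar thickness). Roll the door.

Request:
{"method": "jog_arm", "body": {
  "increments": "0 -0.94 -0.61 0 0 0 -1;0 -0.97 -0.57 0 0 0 -1;0 -1.0 -0.52 0 0 0 -1;0 -1.02 -0.47 0 0 0 -1;0 -1.04 -0.42 0 0 0 -1;0 -1.06 -0.37 0 0 0 -1;0 -1.08 -0.32 0 0 0 -1;0 -1.09 -0.27 0 0 0 -1"
}}

```text
clock: 5.0
eef_pos: [558.5, 225.6, 287.7]
tcp_rot: [3.138, -0.001, 0.139]
contact_force: [-0.9, -5.9, 8.4]
opening: 0.121
```

Request:
{"method": "jog_arm", "body": {
  "increments": "0 -1.11 -0.22 0 0 0 -1;0 -1.11 -0.17 0 0 0 -1;0 -1.12 -0.11 0 0 0 -1;0 -1.13 -0.06 0 0 0 -1;0 -1.13 -0.01 0 0 0 -1;0 -1.13 0.05 0 0 0 -1;0 -1.12 0.10 0 0 0 -1;0 -1.12 0.15 0 0 0 -1"
}}

```text
clock: 5.8
eef_pos: [545.7, 315.8, 289.4]
tcp_rot: [3.14, 0.0, 0.139]
contact_force: [0.2, -3.3, 2.2]
opening: 0.125
```

Request:
{"method": "jog_arm", "body": {
  "increments": "0 -1.11 0.21 0 0 0 -1;0 -1.10 0.26 0 0 0 -1;0 -1.08 0.31 0 0 0 -1;0 -1.07 0.36 0 0 0 -1;0 -1.05 0.41 0 0 0 -1;0 -1.03 0.46 0 0 0 -1;0 -1.0 0.51 0 0 0 -1;0 -0.98 0.56 0 0 0 -1"
}}

```text
clock: 6.6
eef_pos: [533.8, 399.9, 258.1]
tcp_rot: [3.141, 0.0, 0.139]
contact_force: [-1.3, -9.2, 24.3]
opening: 0.127
```

```bash
python3 - <<'E'
from h import *
s=r.sense();a=s["eef_pos"];t=tost(a);print(a,t,bar(59.5),s["opening"])
im=r.grab_frame("wrist");crop(im,0,0,640,400,1,"w2.png")
E
```

```text
[533.78161727 399.88290203 258.1307801 ] [121.60767962   0.29675283 258.1307801 ] [534.25934198 398.61597118 258.20611102] 0.1269913900438246
```

View pics/w2.png

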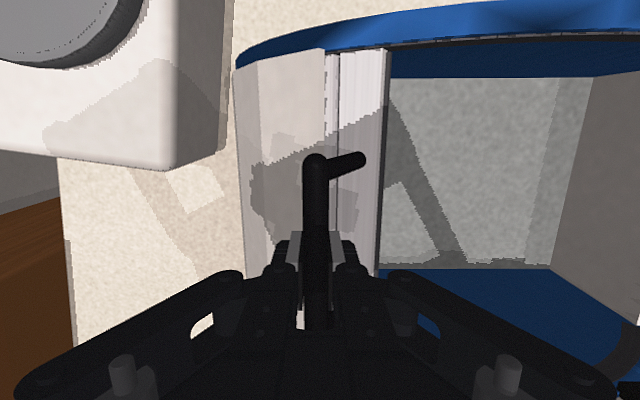

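Request:
{"method": "jog_arm", "body": {
  "increments": "0 0 0 0 0 0 0;0 0 0 0 0 0 0;0 0 0 0 0 0 0;0 0 -2 0 0 0 0;0 0 -3 0 0 0 0;0 0 -3 0 0 0 0;0 3 -2 0 0 0 0;0 4 0 0 0 0 0"
}}

```text
clock: 7.45
eef_pos: [544.8, 331.3, 362.2]
tcp_rot: [-3.138, -0.005, 0.141]
contact_force: [0.9, -0.0, -0.3]
opening: 0.501
```

Request:
{"method": "jog_arm", "body": {
  "increments": "0 4.5 0 0 0 0.03 0.3;0 4.5 0 0 0 0.03 0.3;0 4.5 0 0 0 0.03 0.3;0 4.5 0 0 0 0.03 0.3;0 4.5 0 0 0 0.03 0.3;0.4 4.3 0 0 0 0.03 0.3;0.4 4.3 0 0 0 0.03 0.3;0.4 4.3 0 0 0 0.03 0.3"
}}

```text
clock: 8.25
eef_pos: [568.2, -25.3, 358.9]
tcp_rot: [-3.141, -0.001, -0.103]
contact_force: [0.7, -1.1, 0.4]
opening: 0.652
```

```bash
python3 - <<'E'
from h import *
s=r.sense();print(s["eef_pos"],s["tcp_rot"],s["contact_force"])
im=r.grab_frame("wrist");crop(im,0,0,640,400,1,"w3.png")
im=r.grab_frame("top");crop(im,130,120,450,280,2.5,"t3.png")
E
```

```text
[568.1698204  -25.32203647 358.94884211] [-3.14107129e+00 -1.04053976e-03 -1.02689559e-01] [ 0.72212965 -1.10269416  0.36152762]
```

View pics/w3.png

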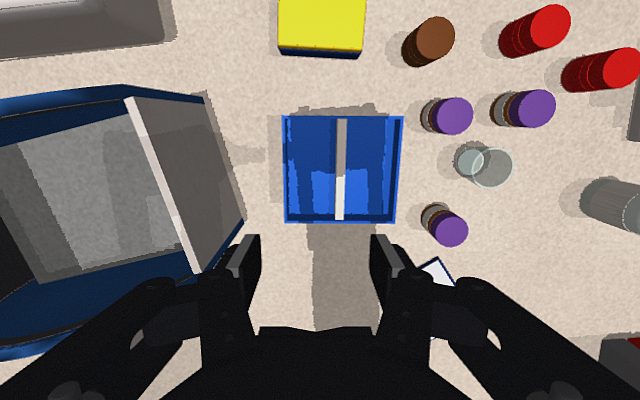

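View pics/t3.png

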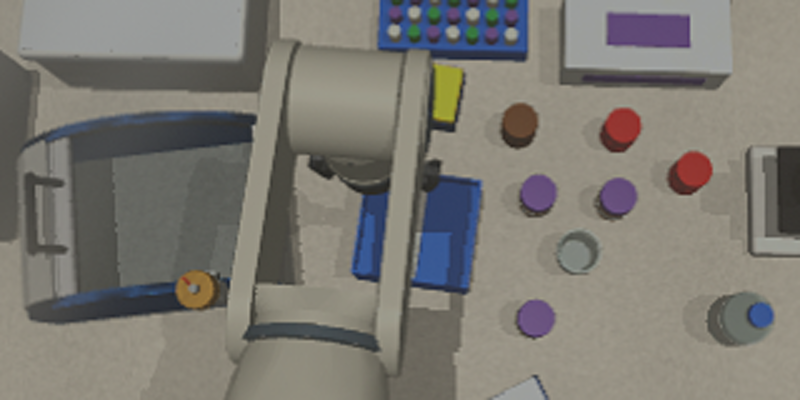

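```bash
python3 - <<'E'
from h import *
c=cam("wrist")
W=onz(c,[[281.5,117],[404,115.5],[396.5,222.5],[285,222.5]],102);print(W.round(1),W.mean(0))
F=onz(c,[[342,119],[340,219]],98);print(F.round(1),F.mean(0));d=F[0]-F[1];print(np.degrees(np.arctan2(d[1],d[0])))
for i in range(4):
    d=W[(i+1)%4]-W[i];print(np.linalg.norm(d).round(1),np.degrees(np.arctan2(d[1],d[0])).round(1))
E
```

```text
[[ 637.9    7.9  102. ]
 [ 622.6 -151.8  102. ]
 [ 474.4 -137.   102. ]
 [ 491.7   23.   102. ]] [556.65819786 -64.47384069 102.        ]
[[626.8 -71.1  98. ]
 [487.1 -56.6  98. ]] [556.94031205 -63.84920694  98.        ]
-5.923527051899693
160.5 -95.5
148.9 174.3
160.9 83.8
146.9 -5.9
```

```bash
python3 - <<'E'
from h import *
s=r.sense();a=s["eef_pos"];b=np.array([556.3,-63.3,150.])
plan(lin(a,b,6),[0.3]*8)
E
```

```text
-0.14 0.60 3.48 0 0 0 0.30;
-0.14 0.60 3.48 0 0 0 0.30;
-0.14 0.60 3.48 0 0 0 0.30;
-0.14 0.60 3.48 0 0 0 0.30;
-0.14 0.60 3.48 0 0 0 0.30;
-0.14 0.60 3.48 0 0 0 0.30;
```

Request:
{"method": "jog_arm", "body": {
  "increments": "-0.14 0.6 3.48 0 0 0 0.3;-0.14 0.6 3.48 0 0 0 0.3;-0.14 0.6 3.48 0 0 0 0.3;-0.14 0.6 3.48 0 0 0 0.3;-0.14 0.6 3.48 0 0 0 0.3;-0.14 0.6 3.48 0 0 0 0.3;0 0 0 0 0 0 0.3;0 0 0 0 0 0 0.3"
}}

```text
clock: 9.15
eef_pos: [556.4, -58.2, 150.4]
tcp_rot: [-3.141, 0.0, -0.101]
contact_force: [-0.4, -0.7, 0.6]
opening: 0.652
```

```bash
python3 - <<'E'
from h import *
s=r.sense();print(s["eef_pos"],s["tcp_rot"])
im=r.grab_frame("wrist");crop(im,150,0,550,300,2,"w4.png")
E
```

```text
[556.3748276  -58.17903503 150.35067699] [-3.14120866e+00  4.52806339e-04 -1.01406600e-01]
```

View pics/w4.png

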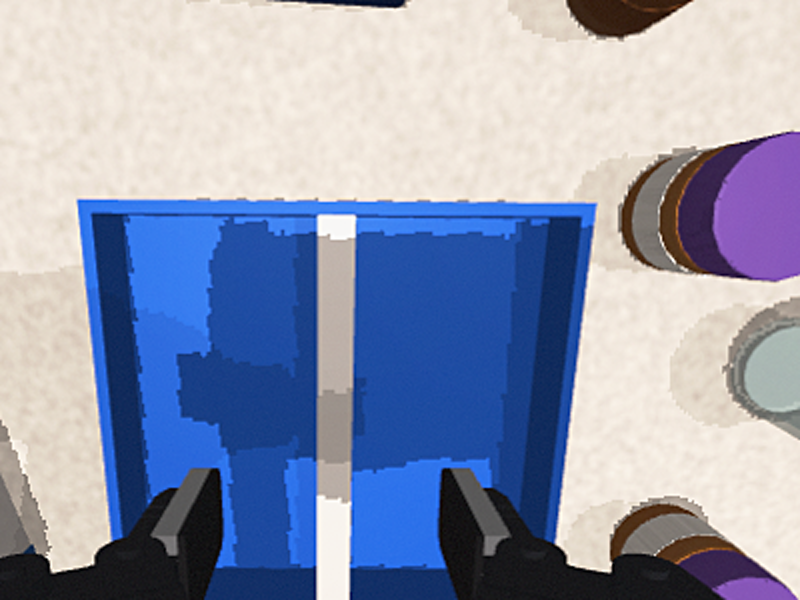

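Request:
{"method": "jog_arm", "body": {
  "increments": "0 0.15 1.5 0 0 0 0.3;0 0 1.5 0 0 0 0.3;0 0 1.5 0 0 0 0.3;0 0 1.2 0 0 0 0.3;0 0 1 0 0 0 0.3;0 0 0.6 0 0 0 0.3;0 0 0 0 0 0 0.3;0 0 0 0 0 0 0.3"
}}

```text
clock: 10.0
eef_pos: [556.3, -60.1, 77.3]
tcp_rot: [-3.142, -0.0, -0.101]
contact_force: [-0.3, 0.7, -0.4]
opening: 0.652
```

```bash
python3 - <<'E'
from h import *
s=r.sense();print(s["eef_pos"],s["tcp_rot"],s["contact_force"])
im=r.grab_frame("wrist");crop(im,150,0,550,300,2,"w5.png")
E
```

```text
[556.27431394 -60.09007071  77.25232006] [-3.14158696e+00 -4.20681698e-04 -1.01192611e-01] [-0.26237599  0.7329541  -0.37617576]
```

View pics/w5.png

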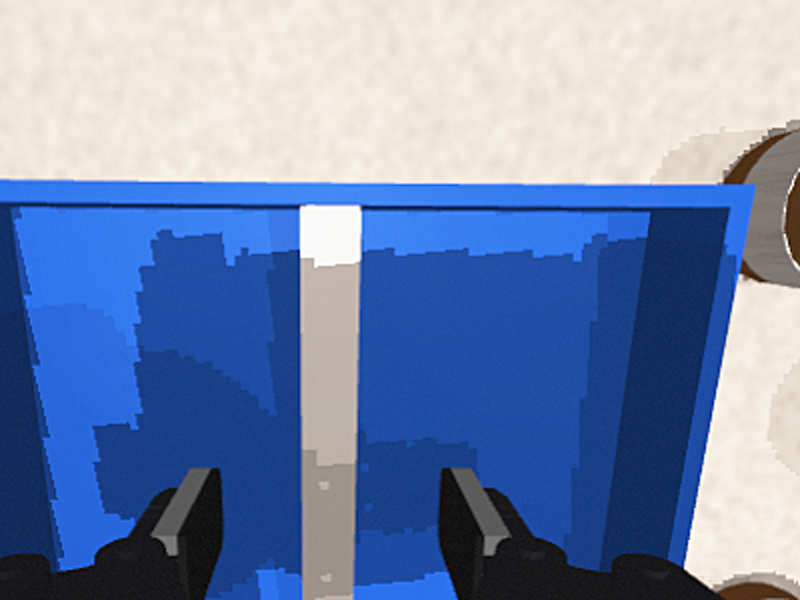

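Request:
{"method": "jog_arm", "body": {
  "increments": "0 0 0 0 0 0 -1;0 0 0 0 0 0 -1;0 0 0 0 0 0 -1;0 0 0 0 0 0 -1;0 0 0 0 0 0 -1;0 0 0 0 0 0 -1;0 0 0 0 0 0 -1;0 0 0 0 0 0 -1",
  "squeeze": 70
}}

```text
clock: 10.85
eef_pos: [556.2, -60.2, 77.3]
tcp_rot: [3.142, -0.001, -0.101]
contact_force: [-1.4, 0.5, 5.0]
opening: 0.121
```

```bash
python3 - <<'E'
from h import *
c=cam("wrist");W=onz(c,[[160,90.5],[340,91.5],[526,92.5]],102);print(W.round(1)); u=np.array([np.cos(-.101),np.sin(-.101),0]);print((W-r.sense()["eef_pos"])@u)
E
```

```text
[[ 637.9   -9.4  102. ]
 [ 630.7  -77.3  102. ]
 [ 623.  -147.3  102. ]]
[76.12994654 75.82506747 75.245501  ]
```

Request:
{"method": "jog_arm", "body": {
  "increments": "0 0 -0.3 0 0 0 -1;0 0 -0.5 0 0 0 -1;0 0 -1 0 0 0 -1;0 0 -1.5 0 0 0 -1;0 0 -2 0 0 0 -1;0 0 -2 0 0 0 -1;0 0 -2 0 0 0 -1;0 0 -1.5 0 0 0 -1"
}}

```text
clock: 11.65
eef_pos: [556.3, -60.1, 186.9]
tcp_rot: [3.142, -0.001, -0.101]
contact_force: [0.4, -0.4, -1.9]
opening: 0.121
```

```bash
python3 - <<'E'
from h import *
s=r.sense();print(s["eef_pos"],s["tcp_rot"],s["contact_force"],s["wrist_torque"])
im=r.grab_frame("scene");crop(im,190,100,490,300,2.6,"s6.png")
E
```

```text
[556.25100277 -60.12852918 186.86025312] [ 3.14158724e+00 -1.40813836e-03 -1.01203578e-01] [ 0.38097064 -0.42237939 -1.93720167] [ 0.00225624  0.00323447 -0.02347153]
```

View pics/s6.png

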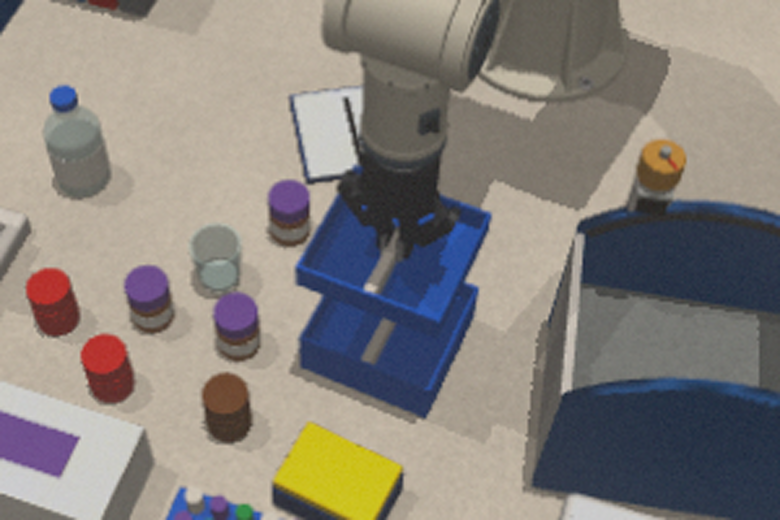

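```bash
python3 - <<'E'
from h import *
s=r.sense();a=s["eef_pos"];b=st(-30,0,250);print(b)
plan([a+[0,0,32],a+[0,0,64]],[-1]*2)
plan(lin(a+[0,0,64],b,12),[-1]*20,psi=.1396,start=a+[0,0,64])
E
```

```text
[555.17519303 249.79195794 250.        ]
0.01 0.00 -3.20 0 0 0 -1.00;
0.01 0.00 -3.20 0 0 0 -1.00;
0.34 -2.56 0.02 0 0 0 -1.00;
0.34 -2.56 0.02 0 0 0 -1.00;
0.34 -2.56 0.02 0 0 0 -1.00;
0.34 -2.56 0.02 0 0 0 -1.00;
0.34 -2.56 0.02 0 0 0 -1.00;
0.34 -2.56 0.02 0 0 0 -1.00;
0.34 -2.56 0.02 0 0 0 -1.00;
0.34 -2.56 0.02 0 0 0 -1.00;
0.34 -2.56 0.02 0 0 0 -1.00;
0.34 -2.56 0.02 0 0 0 -1.00;
0.34 -2.56 0.02 0 0 0 -1.00;
0.34 -2.56 0.02 0 0 0 -1.00;
```

Request:
{"method": "jog_arm", "body": {
  "increments": "0 0 -2.2 0 0 -0.06 -1;0 0 -2.2 0 0 -0.06 -1;0 0 -2 0 0 -0.06 -1;0 0 0 0 0 -0.06 -1;0.34 -2.5 0 0 0 0 -1;0.34 -2.5 0 0 0 0 -1;0.34 -2.5 0 0 0 0 -1;0.34 -2.5 0 0 0 0 -1"
}}

```text
clock: 12.5
eef_pos: [555.2, 41.7, 248.8]
tcp_rot: [-3.142, 0.0, 0.139]
contact_force: [0.2, -0.5, -2.2]
opening: 0.123
```

Request:
{"method": "jog_arm", "body": {
  "increments": "0.34 -2.6 0 0 0 0 -1;0.34 -2.6 0 0 0 0 -1;0.34 -2.6 0 0 0 0 -1;0.34 -2.6 0 0 0 0 -1;0.34 -2.6 0 0 0 0 -1;0.34 -2.6 0 0 0 0 -1;0.34 -2.6 0 0 0 0 -1;0 0 0 0 0 0 -1"
}}

```text
clock: 13.3
eef_pos: [553.6, 227.1, 248.7]
tcp_rot: [-3.141, -0.0, 0.141]
contact_force: [0.8, 0.7, -1.5]
opening: 0.12
```

```bash
python3 - <<'E'
from h import *
s=r.sense();a=s["eef_pos"];print(a,s["tcp_rot"],tost(a));b=st(-30,0,250)
plan(lin(a,b,3),[-1]*3)
E
```

```text
[553.63695696 227.06748198 248.72348594] [-3.14050881e+00 -6.96180530e-05  1.40997253e-01] [-52.28924184   4.68590185 248.72348594]
0.16 -0.74 -0.04 0 0 0 -1.00;
0.16 -0.74 -0.04 0 0 0 -1.00;
0.16 -0.74 -0.04 0 0 0 -1.00;
```

Request:
{"method": "jog_arm", "body": {
  "increments": "0.16 -0.74 0 0 0 0 -1;0.16 -0.74 0 0 0 0 -1;0.16 -0.74 0 0 0 0 -1;0 0 0 0 0 0 -1;0 0 1 0 0 0 -1;0 0 2 0 0 0 -1;0 0 2 0 0 0 -1;0 0 0 0 0 0 -1"
}}

```text
clock: 14.1
eef_pos: [553.7, 245.7, 195.6]
tcp_rot: [3.14, 0.005, 0.138]
contact_force: [0.2, 0.1, -2.3]
opening: 0.121
```

```bash
python3 - <<'E'
from h import *
s=r.sense();a=s["eef_pos"];print(a,s["tcp_rot"],tost(a))
im=r.grab_frame("scene");crop(im,350,100,570,320,2.6,"s7.png")
im=r.grab_frame("wrist");crop(im,0,0,640,400,1.2,"w7.png")
E
```

```text
[553.74124489 245.70178404 195.58349206] [3.13996135 0.00530931 0.1383971 ] [-33.8508016    1.98923524 195.58349206]
```

View pics/s7.png

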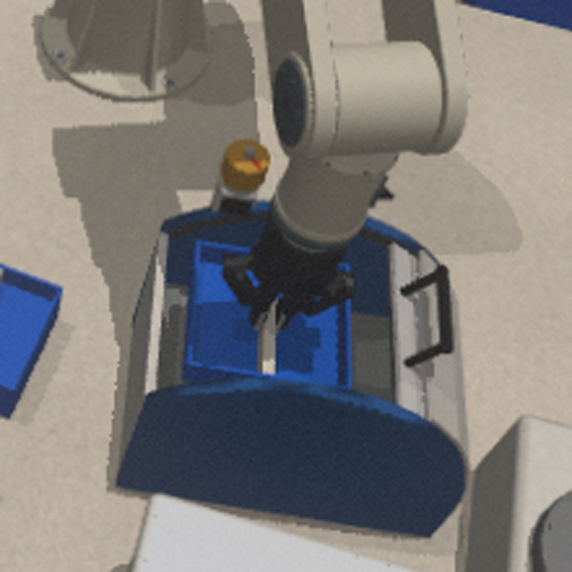

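View pics/w7.png

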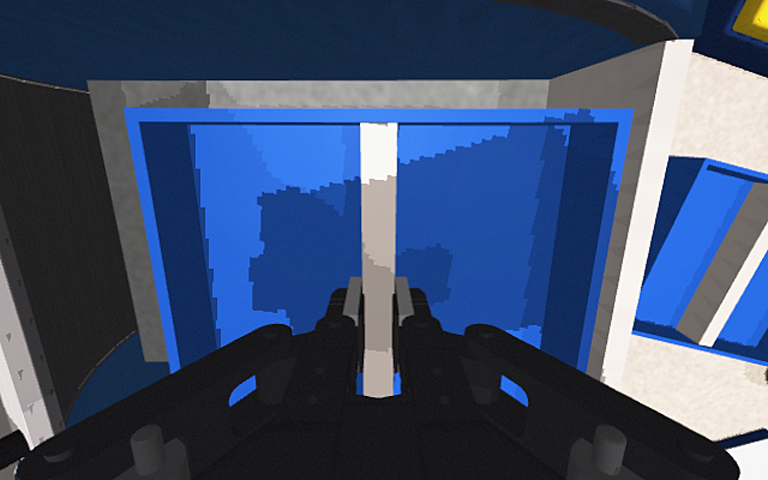

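Request:
{"method": "jog_arm", "body": {
  "increments": "0 0 1.3 0 0 0 -1;0 0 1.6 0 0 0 -1;0 0 1.6 0 0 0 -1;0 0 1.4 0 0 0 -1;0 0 0.9 0 0 0 -1;0 0 0.5 0 0 0 -1;0 0 0.3 0 0 0 -1;0 0 0.2 0 0 0 -1"
}}

```text
clock: 15.0
eef_pos: [555.9, 247.2, 121.0]
tcp_rot: [-3.141, -0.001, 0.139]
contact_force: [-0.1, 1.0, -3.0]
opening: 0.129
```

Request:
{"method": "jog_arm", "body": {
  "increments": "0 0 0.2 0 0 0 -1;0 0 0.15 0 0 0 -1;0 0 0.15 0 0 0 -1;0 0 0 0 0 0 -1;0 0 0 0 0 0 -1;0 0 0 0 0 0 -1;0 0 0 0 0 0 -1;0 0 0 0 0 0 -1"
}}

```text
clock: 15.8
eef_pos: [555.7, 247.0, 116.0]
tcp_rot: [-3.142, -0.0, 0.139]
contact_force: [-0.3, -0.1, -1.6]
opening: 0.122
```

Request:
{"method": "jog_arm", "body": {
  "increments": "0 0 0.1 0 0 0 -1;0 0 0.1 0 0 0 -1;0 0 0.1 0 0 0 -1;0 0 0.1 0 0 0 -1;0 0 0 0 0 0 -1;0 0 0 0 0 0 -1;0 0 0 0 0 0 -1;0 0 0 0 0 0 -1"
}}

```text
clock: 16.6
eef_pos: [555.7, 247.0, 113.3]
tcp_rot: [-3.142, -0.0, 0.139]
contact_force: [-4.8, -3.1, 13.3]
opening: 0.12
```

Request:
{"method": "jog_arm", "body": {
  "increments": "0 0 0 0 0 0 -0.2;0 0 0 0 0 0 -0.2;0 0 0 0 0 0 0;0 0 0 0 0 0 0;0 0 -1.5 0 0 0 0;0 0 -3 0 0 0 0;0 0 -4 0 0 0 0;0 0 -4 0 0 0 0"
}}

```text
clock: 17.4
eef_pos: [555.4, 246.9, 239.1]
tcp_rot: [3.142, 0.0, 0.139]
contact_force: [0.4, 0.9, 0.0]
opening: 0.5
```

Request:
{"method": "jog_arm", "body": {
  "increments": "0 0 -4 0 0 0 0.5;0 1 -4 0 0 0 0.5;0 4 -2 0 0 0 0.5;0 4.5 0 0 0 0 0.5;0 4.5 0 0 0 0 0.7;0 4.5 0 0 0 0 0.7;0 4.5 0 0 0 0 0.7;0 4.5 0 0 0 0 0.7"
}}

```text
clock: 18.2
eef_pos: [593.6, -27.1, 338.3]
tcp_rot: [3.141, -0.001, 0.139]
contact_force: [0.5, 0.2, 0.2]
opening: 0.848
```

```bash
python3 - <<'E'
from h import *
s=r.sense();a=s["eef_pos"];print(a,s["tcp_rot"])
im=r.grab_frame("wrist");crop(im,0,0,640,400,1.2,"w8.png")
im=r.grab_frame("top");crop(im,130,120,450,280,2.5,"t8.png");cv2.imwrite("pics/top8.png",im[:,:,::-1])
im=r.grab_frame("scene");crop(im,190,100,570,320,2.1,"s8.png")
E
```

```text
[593.60439469 -27.13183796 338.3032002 ] [ 3.14140831e+00 -1.30041211e-03  1.38897719e-01]
```

View pics/w8.png

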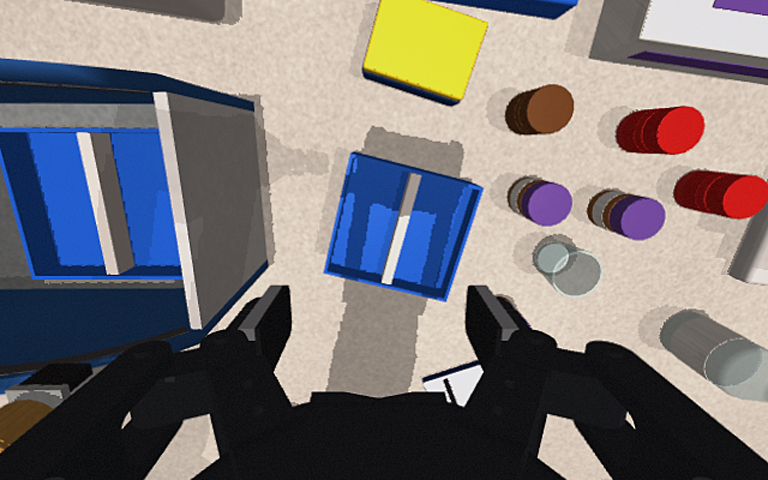

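View pics/t8.png

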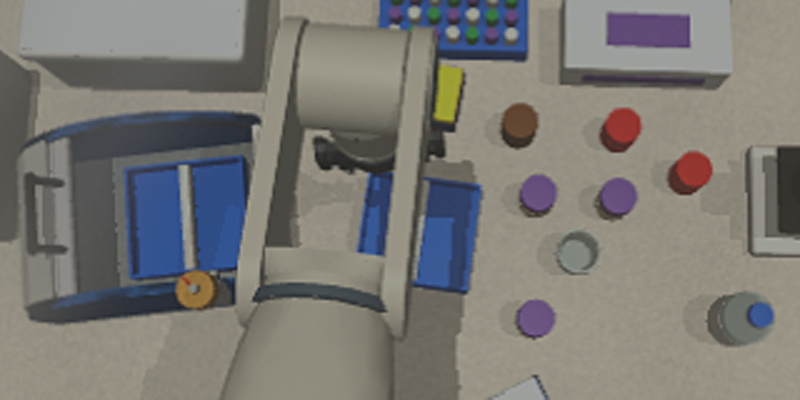

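View pics/s8.png

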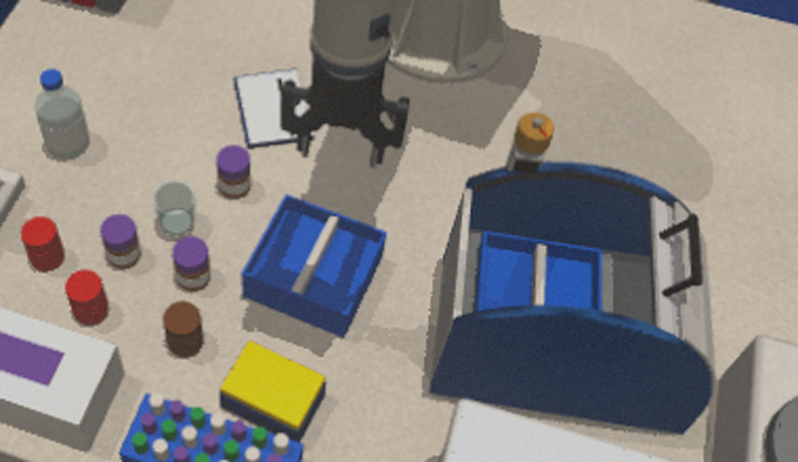

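```bash
cat > jars.py <<'E'
from h import *
def caps(n,im):
    m=cv2.inRange(cv2.cvtColor(im,cv2.COLOR_RGB2HSV),(125,60,75 if n=="top" else 90),(150,255,255))
    if n=="wrist": m[:, :]=cv2.morphologyEx(m,cv2.MORPH_OPEN,np.ones((3,3)))
    k,l,st_,ce=cv2.connectedComponentsWithStats(m)
    return [(ce[i],st_[i,4]) for i in range(1,k) if st_[i,4]>80]
def find(n,z=72,im=None):
    c=cam(n); im=r.grab_frame(n) if im is None else im
    for p,a in caps(n,im):
        print(n,p.round(1),a,onz(c,[p],z)[0].round(1))
    return im
E
python3 - <<'E'
from jars import *
print(r.sense()["clock"])
find("wrist",72);find("top")
s=r.sense();a=s["eef_pos"]
plan(lin(a,[611.5,-227,130],8),[.7]*8)
E
```

```text
18.35
wrist [619.9   3.8] 365 [ 837.8 -367.2   72. ]
wrist [457.5 169.5] 1026 [ 614.6 -227.1   72. ]
wrist [535.2 181.3] 1007 [ 612.7 -340.    72. ]
top [389.2 131.7] 410 [ 854.9 -385.2   72. ]
top [344.8 196.7] 156 [ 611.9 -227.4   72. ]
top [376.9 198. ] 157 [ 610.1 -339.9   72. ]
top [343.9 246.9] 172 [ 437.  -226.7   72. ]
-0.13 2.53 2.59 0 0 0 0.70;
-0.13 2.53 2.59 0 0 0 0.70;
-0.13 2.53 2.59 0 0 0 0.70;
-0.13 2.53 2.59 0 0 0 0.70;
-0.13 2.53 2.59 0 0 0 0.70;
-0.13 2.53 2.59 0 0 0 0.70;
-0.13 2.53 2.59 0 0 0 0.70;
-0.13 2.53 2.59 0 0 0 0.70;
```

Request:
{"method": "jog_arm", "body": {
  "increments": "-0.13 3.4 2.6 0 0 0 0.7;-0.13 3.4 2.6 0 0 0 0.7;-0.13 3.4 2.6 0 0 0 0.7;-0.13 3.4 2.6 0 0 0 0.7;-0.13 3.4 2.6 0 0 0 0.7;-0.13 3.2 2.6 0 0 0 0.7;0 0 2.6 0 0 0 0.7;0 0 2 0 0 0 0.7"
}}

```text
clock: 19.25
eef_pos: [613.9, -225.5, 133.4]
tcp_rot: [-3.141, 0.001, 0.139]
contact_force: [0.1, -0.1, -0.7]
opening: 0.847
```

```bash
python3 - <<'E'
from jars import *
im=find("wrist",72);crop(im,0,0,640,400,1,"w9.png")
s=r.sense();a=s["eef_pos"];print(a)
plan(lin(a,[612,-227,80],3)+[[612,-227,38]],[.7]*8)
E
```

```text
wrist [317.8 209.7] 3233 [ 614.9 -227.6   72. ]
wrist [467.2 231.9] 3446 [ 613.1 -339.9   72. ]
[ 612.25029554 -224.45494363  130.36293454]
-0.01 0.09 1.68 0 0 0 0.70;
-0.01 0.09 1.68 0 0 0 0.70;
-0.01 0.09 1.68 0 0 0 0.70;
0.02 0.01 4.20 0 0 0 0.70;
```

View pics/w9.png

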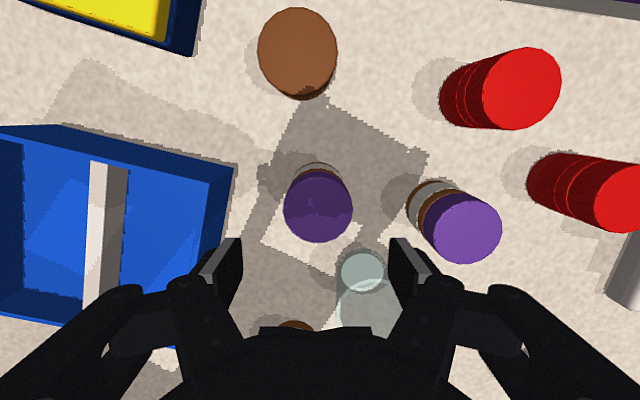

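Request:
{"method": "jog_arm", "body": {
  "increments": "0.05 0.12 1.7 0 0 0 0.7;0.05 0.12 1.7 0 0 0 0.7;0 0 1.7 0 0 0 0.7;0 0 1.7 0 0 0 0.7;0 0 1.5 0 0 0 0.7;0 0 0.9 0 0 0 0.7;0 0 0 0 0 0 0.7;0 0 0 0 0 0 0.7"
}}

```text
clock: 20.1
eef_pos: [615.4, -228.8, 43.0]
tcp_rot: [3.142, -0.0, 0.139]
contact_force: [0.8, -0.5, 0.3]
opening: 0.853
```

Request:
{"method": "jog_arm", "body": {
  "increments": "0 0 0 0 0 0 -1;0 0 0 0 0 0 -1;0 0 0 0 0 0 -1;0 0 0 0 0 0 -1;0 0 0 0 0 0 -1;0 0 0 0 0 0 -1;0 0 -0.5 0 0 0 -1;0 0 -2 0 0 0 -1",
  "squeeze": 30
}}

```text
clock: 20.9
eef_pos: [613.4, -228.1, 66.2]
tcp_rot: [-3.14, 0.004, 0.139]
contact_force: [-0.0, 0.3, -1.9]
opening: 0.6
```

```bash
python3 - <<'E'
from jars import *
s=r.sense();a=s["eef_pos"];b=st(8,32,280);print(b,tost([555.7,247,0]))
u=[a[0],a[1],200]
plan(lin(a,u,3)+lin(u,b,13),[-1]*20)
E
```

```text
[518.19803699 282.96860532 280.        ] [-32.83782581  -0.13113414   0.        ]
-0.02 -0.01 -4.46 0 0 0 -1.00;
-0.02 -0.01 -4.46 0 0 0 -1.00;
-0.02 -0.01 -4.46 0 0 0 -1.00;
-0.18 -4.00 -0.61 0 0 0 -1.00;
-0.18 -4.00 -0.61 0 0 0 -1.00;
-0.18 -4.00 -0.61 0 0 0 -1.00;
-0.18 -4.00 -0.61 0 0 0 -1.00;
-0.18 -4.00 -0.61 0 0 0 -1.00;
-0.18 -4.00 -0.61 0 0 0 -1.00;
-0.18 -4.00 -0.61 0 0 0 -1.00;
-0.18 -4.00 -0.61 0 0 0 -1.00;
-0.18 -4.00 -0.61 0 0 0 -1.00;
-0.18 -4.00 -0.61 0 0 0 -1.00;
-0.18 -4.00 -0.61 0 0 0 -1.00;
-0.18 -4.00 -0.61 0 0 0 -1.00;
-0.18 -4.00 -0.61 0 0 0 -1.00;
```

Request:
{"method": "jog_arm", "body": {
  "increments": "0 0 -3.5 0 0 0 -1;0 0 -4.5 0 0 0 -1;0 0 -4.5 0 0 0 -1;0 -1.5 -3 0 0 0 -1;-0.18 -3.5 -2 0 0 0 -1;-0.18 -4 -2 0 0 0 -1;-0.18 -4 -1.9 0 0 0 -1;-0.18 -4 0 0 0 0 -1"
}}

```text
clock: 21.7
eef_pos: [585.2, -60.2, 284.9]
tcp_rot: [3.141, -0.004, 0.138]
contact_force: [-0.1, 0.5, -1.4]
opening: 0.598
```

Request:
{"method": "jog_arm", "body": {
  "increments": "-0.18 -4 0 0 0 0 -1;-0.18 -4 0 0 0 0 -1;-0.18 -4 0 0 0 0 -1;-0.18 -4 0 0 0 0 -1;-0.18 -4 0 0 0 0 -1;-0.18 -4 0 0 0 0 -1;-0.18 -4 0 0 0 0 -1;-0.18 -3 0 0 0 0 -1"
}}

```text
clock: 22.5
eef_pos: [526.4, 245.7, 281.9]
tcp_rot: [-3.141, 0.0, 0.14]
contact_force: [0.3, 0.6, -1.8]
opening: 0.6
```

```bash
python3 - <<'E'
from jars import *
s=r.sense();a=s["eef_pos"];print(a,tost(a));b=st(8,32,280)
plan(lin(a,b,2)+lin(b,st(8,32,156),6),[-1]*20)
E
```

```text
[526.44798963 245.73227424 281.87693241] [-30.02212116  29.012631   281.87693241]
-0.15 -1.90 0.09 0 0 0 -1.00;
-0.15 -1.90 0.09 0 0 0 -1.00;
0.00 0.00 2.07 0 0 0 -1.00;
0.00 0.00 2.07 0 0 0 -1.00;
0.00 0.00 2.07 0 0 0 -1.00;
0.00 0.00 2.07 0 0 0 -1.00;
0.00 0.00 2.07 0 0 0 -1.00;
0.00 0.00 2.07 0 0 0 -1.00;
```

Request:
{"method": "jog_arm", "body": {
  "increments": "-0.15 -1.9 0 0 0 0 -1;-0.15 -1.9 0 0 0 0 -1;0 0 0 0 0 0 -1;0 0 1.5 0 0 0 -1;0 0 2.5 0 0 0 -1;0 0 2.5 0 0 0 -1;0 0 2.5 0 0 0 -1;0 0 0 0 0 0 -1"
}}

```text
clock: 23.3
eef_pos: [516.9, 278.4, 187.6]
tcp_rot: [3.139, 0.007, 0.138]
contact_force: [-0.5, -0.5, -1.4]
opening: 0.598
```

```bash
python3 - <<'E'
from jars import *
s=r.sense();a=s["eef_pos"];print(a,tost(a))
im=r.grab_frame("wrist");crop(im,0,0,640,400,1,"w10.png")
im=r.grab_frame("scene");crop(im,350,80,570,300,2.6,"s10.png")
E
```

```text
[516.89595911 278.44668825 187.62874002] [  3.70330413  33.91873537 187.62874002]
```

View pics/w10.png

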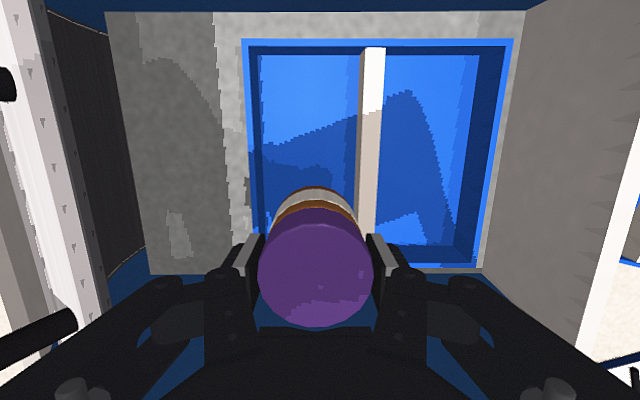

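View pics/s10.png

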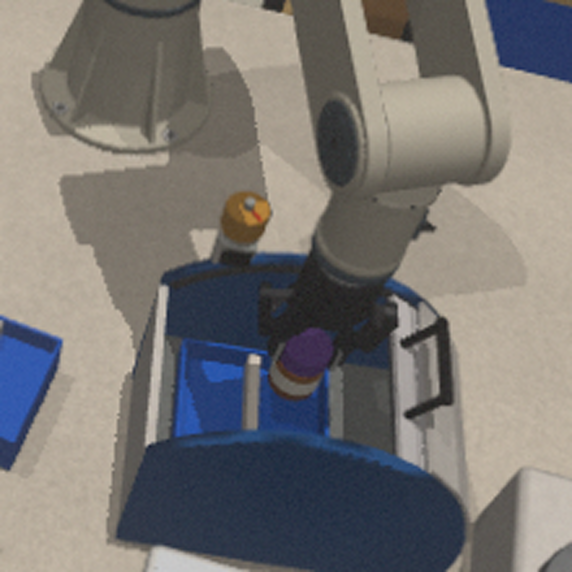

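```bash
python3 - <<'E'
from h import *
c=cam("wrist")
W=onz(c,[[242,39],[512,39.5]],138);print([tost(w).round(1).tolist() for w in W])
W=onz(c,[[374,49],[366,200]],134);print([tost(w).round(1).tolist() for w in W])
E
```

```text
[[48.4, -79.8, 138.0], [-113.9, -78.9, 138.0]]
[[-32.1, -75.0, 134.0], [-31.4, 22.4, 134.0]]
```

Request:
{"method": "jog_arm", "body": {
  "increments": "0 -0.3 0.8 0 0 0 -1;0 0 0.8 0 0 0 -1;0 0 0.6 0 0 0 -1;0 0 0.4 0 0 0 -1;0 0 0.3 0 0 0 -1;0 0 0 0 0 0 -1;0 0 0 0 0 0 -1;0 0 0 0 0 0 -1"
}}

```text
clock: 24.2
eef_pos: [519.0, 284.0, 163.2]
tcp_rot: [-3.141, -0.0, 0.139]
contact_force: [-0.4, -0.1, -2.0]
opening: 0.598
```

Request:
{"method": "jog_arm", "body": {
  "increments": "0 0 0.4 0 0 0 -1;0 0 0.3 0 0 0 -1;0 0 0.2 0 0 0 -1;0 0 0.1 0 0 0 -1;0 0 0.1 0 0 0 -1;0 0 0 0 0 0 -1;0 0 0 0 0 0 -1;0 0 0 0 0 0 -1"
}}

```text
clock: 25.0
eef_pos: [518.8, 283.9, 152.9]
tcp_rot: [-3.142, -0.0, 0.139]
contact_force: [-3.4, -1.9, 9.6]
opening: 0.597
```

Request:
{"method": "jog_arm", "body": {
  "increments": "0 0 0 0 0 0 0.4;0 0 0 0 0 0 0.5;0 0 0 0 0 0 0.5;0 0 -1.5 0 0 0 0.5;0 0 -3 0 0 0 0.5;0 0 -4 0 0 0 0.5;0 0 -4 0 0 0 0.5;0 0 -3 0 0 0 0.5"
}}

```text
clock: 25.8
eef_pos: [519.3, 284.1, 310.8]
tcp_rot: [-3.14, -0.003, 0.139]
contact_force: [-0.1, -0.2, 0.2]
opening: 0.75
```

Request:
{"method": "jog_arm", "body": {
  "increments": "0.2 4 0 0 0 0 0.7;0.2 4.5 0 0 0 0 0.7;0.2 4.5 0 0 0 0 0.7;0.2 4.5 0 0 0 0 0.7;0.2 4.5 0 0 0 0 0.7;0.2 4.5 0 0 0 0 0.7;0.2 4.5 0 0 0 0 0.7;0.2 4.5 0 0 0 0 0.7"
}}

```text
clock: 26.6
eef_pos: [583.9, -67.4, 308.2]
tcp_rot: [3.141, -0.001, 0.139]
contact_force: [1.5, -0.2, 0.4]
opening: 0.85
```

```bash
python3 - <<'E'
from jars import *
s=r.sense();a=s["eef_pos"];print(a,s["tcp_rot"])
im=find("wrist");crop(im,0,0,640,400,1,"w11.png")
im=find("top");crop(im,130,120,450,280,2.5,"t11.png")
plan(lin(a,[611,-340,135],8),[.7]*8)
E
```

```text
[583.9028779  -67.37250608 308.20741467] [ 3.14133693e+00 -1.17676566e-03  1.38783772e-01]
wrist [524.5 175.8] 1183 [ 612.8 -340.    72. ]
top [389.2 131.7] 410 [ 854.9 -385.2   72. ]
top [376.9 198.1] 156 [ 609.9 -339.9   72. ]
top [188.6 215.9] 195 [528.8 314.5  72. ]
top [343.9 246.9] 171 [ 436.9 -226.6   72. ]
-0.14 3.12 2.15 0 0 0 0.70;
-0.12 3.42 2.17 0 0 0 0.70;
-0.12 3.42 2.17 0 0 0 0.70;
-0.12 3.42 2.17 0 0 0 0.70;
-0.12 3.42 2.17 0 0 0 0.70;
-0.12 3.42 2.17 0 0 0 0.70;
-0.12 3.42 2.17 0 0 0 0.70;
-0.12 3.42 2.17 0 0 0 0.70;
```

View pics/t11.png

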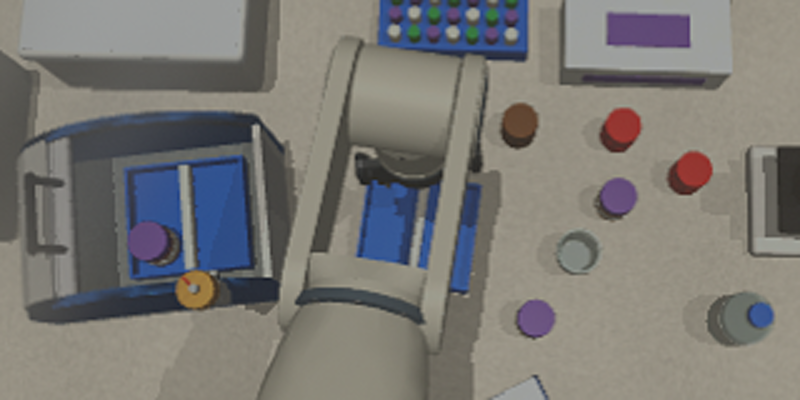

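Jar 1 stands in the hood-side trough. Next, jar 2 at about (611,-340).

Request:
{"method": "jog_arm", "body": {
  "increments": "-0.12 3.9 1 0 0 0 0.7;-0.12 4 2 0 0 0 0.7;-0.12 4 2.4 0 0 0 0.7;-0.12 4 2.5 0 0 0 0.7;-0.12 4 2.5 0 0 0 0.7;-0.12 4 2.5 0 0 0 0.7;-0.12 3.1 2.5 0 0 0 0.7;0 0 2 0 0 0 0.7"
}}

```text
clock: 27.5
eef_pos: [613.0, -337.5, 132.2]
tcp_rot: [3.14, -0.0, 0.136]
contact_force: [-0.1, 0.7, -0.0]
opening: 0.85
```

```bash
python3 - <<'E'
from jars import *
im=find("wrist");crop(im,0,0,640,400,1,"w12.png")
s=r.sense();a=s["eef_pos"];print(a)
plan([[611.5,-340,a[2]]],[.7]*8)
E
```

```text
wrist [322.9 224.7] 871 [ 603.5 -344.8   72. ]
[ 611.10727257 -334.7439523   128.65413319]
-0.03 0.53 -0.00 0 0 0 0.70;
```

View pics/w12.png

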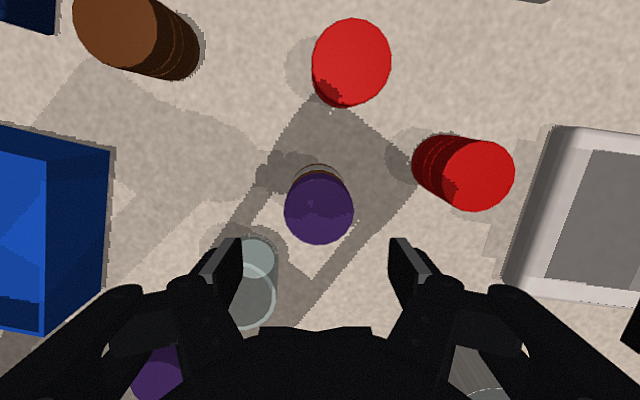

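```bash
python3 - <<'E'
from jars import *
print(onz(cam("top"),[[361.2,221.0]],70), onz(cam("wrist"),[[246,297]],70),onz(cam("wrist"),[[319,210]],72))
E
```

```text
[[ 528.04921744 -285.63030208   70.        ]] [[ 533.95105395 -290.64206987   70.        ]] [[ 613.40841938 -337.24273914   72.        ]]
```

Request:
{"method": "jog_arm", "body": {
  "increments": "0.05 0.2 1.7 0 0 0 0.7;0.05 0.15 1.7 0 0 0 0.7;0 0 1.7 0 0 0 0.7;0 0 1.6 0 0 0 0.7;0 0 1.2 0 0 0 0.7;0 0 0.6 0 0 0 0.7;0 0 0 0 0 0 0.7;0 0 0 0 0 0 0.7"
}}

```text
clock: 28.35
eef_pos: [614.6, -337.5, 48.3]
tcp_rot: [3.141, -0.0, 0.139]
contact_force: [-0.2, -0.5, 0.5]
opening: 0.849
```

Request:
{"method": "jog_arm", "body": {
  "increments": "0 0 0 0 0 0 -1;0 0 0 0 0 0 -1;0 0 0 0 0 0 -1;0 0 0 0 0 0 -1;0 0 0 0 0 0 -1;0 0 0 0 0 0 -1;0 0 -0.5 0 0 0 -1;0 0 -2 0 0 0 -1"
}}

```text
clock: 29.15
eef_pos: [612.4, -336.4, 70.9]
tcp_rot: [-3.139, 0.004, 0.139]
contact_force: [0.0, -0.4, -2.2]
opening: 0.596
```

```bash
python3 - <<'E'
from jars import *
s=r.sense();a=s["eef_pos"];b=st(8.5,-33,285);print(a,b)
u=[a[0],a[1],240];print(b-u, (Ro.from_euler('xyz',[np.pi,0,.1396]).inv().apply(b-a)/10).round(2))
E
```

```text
[ 612.448511   -336.40101772   70.85649306] [582.49587491 292.50999092 285.        ]
[-29.95263609 628.91100864  45.        ] [  5.78 -62.7  -21.41]
```

Request:
{"method": "jog_arm", "body": {
  "increments": "0 0 -3.4 0 0 0 -1;0 0 -4.5 0 0 0 -1;0 -0.7 -4.5 0 0 0 -1;0.4 -2 -4 0 0 0 -1;0.4 -4 -3 0 0 0 -1;0.4 -4 -2 0 0 0 -1;0.4 -4 0 0 0 0 -1;0.4 -4 0 0 0 0 -1"
}}

```text
clock: 29.95
eef_pos: [607.9, -148.2, 287.8]
tcp_rot: [3.141, -0.001, 0.138]
contact_force: [0.0, 0.9, -1.9]
opening: 0.597
```

Request:
{"method": "jog_arm", "body": {
  "increments": "0.4 -4 0 0 0 0 -1;0.4 -4 0 0 0 0 -1;0.4 -4 0 0 0 0 -1;0.4 -4 0 0 0 0 -1;0.4 -4 0 0 0 0 -1;0.4 -4 0 0 0 0 -1;0.4 -4 0 0 0 0 -1;0.4 -4 0 0 0 0 -1"
}}

```text
clock: 30.75
eef_pos: [595.0, 173.3, 286.7]
tcp_rot: [3.141, 0.0, 0.139]
contact_force: [0.1, 0.3, -1.2]
opening: 0.595
```

Request:
{"method": "jog_arm", "body": {
  "increments": "0.4 -4 0 0 0 0 -1;0.2 -4 0 0 0 0 -1;0 -3 0 0 0 0 -1;0 -1 0 0 0 0 -1;0 0 0 0 0 0 -1;0 0 1.5 0 0 0 -1;0 0 2 0 0 0 -1;0 0 2 0 0 0 -1"
}}

```text
clock: 31.55
eef_pos: [585.1, 289.5, 230.3]
tcp_rot: [3.141, 0.0, 0.137]
contact_force: [0.5, 0.3, -2.4]
opening: 0.596
```

```bash
python3 - <<'E'
from jars import *
s=r.sense();a=s["eef_pos"];print(a,tost(a))
im=r.grab_frame("wrist");crop(im,0,0,640,400,1,"w13.png")
im=r.grab_frame("scene");crop(im,350,80,570,300,2.6,"s13.png")
E
```

```text
[585.07031782 289.53464586 230.33567348] [  5.19531759 -35.13530061 230.33567348]
```

View pics/w13.png

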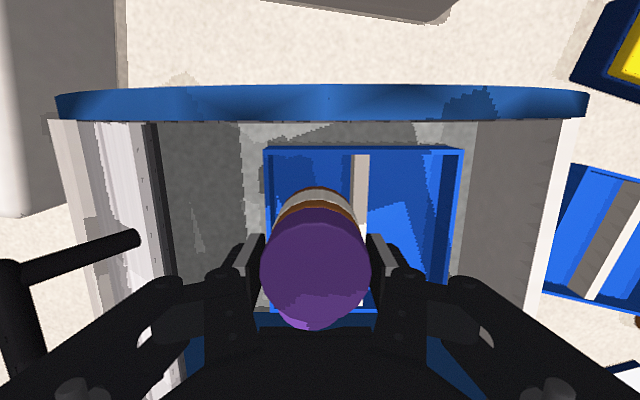

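View pics/s13.png

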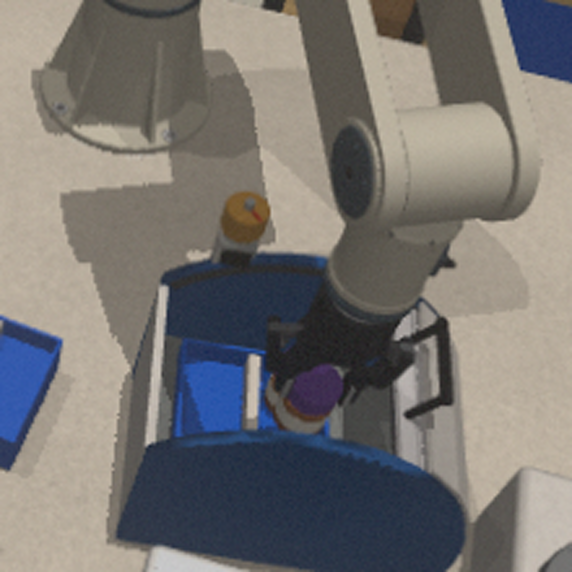

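Request:
{"method": "jog_arm", "body": {
  "increments": "0 0 1.6 0 0 0 -1;0 0 1.6 0 0 0 -1;0 0 1.3 0 0 0 -1;0 0 0.8 0 0 0 -1;0 0 0.3 0 0 0 -1;0 0 0 0 0 0 -1;0 0 0 0 0 0 -1;0 0 0 0 0 0 -1"
}}

```text
clock: 32.45
eef_pos: [585.4, 291.7, 176.5]
tcp_rot: [-3.141, -0.001, 0.139]
contact_force: [0.1, 1.0, -1.7]
opening: 0.598
```

Request:
{"method": "jog_arm", "body": {
  "increments": "-0.2 0 0.6 0 0 0 -1;0 0 0.6 0 0 0 -1;0 0 0.4 0 0 0 -1;0 0 0.2 0 0 0 -1;0 0 0.1 0 0 0 -1;0 0 0 0 0 0 -1;0 0 0 0 0 0 -1;0 0 0 0 0 0 -1"
}}

```text
clock: 33.25
eef_pos: [583.2, 291.1, 158.0]
tcp_rot: [3.142, -0.0, 0.139]
contact_force: [-3.6, -2.1, 10.4]
opening: 0.598
```

Request:
{"method": "jog_arm", "body": {
  "increments": "0 0 0 0 0 0 0.4;0 0 0 0 0 0 0.5;0 0 0 0 0 0 0.5;0 0 -1.5 0 0 0 0.5;0 0 -3 0 0 0 0.5;0 0 -4 0 0 0 0.5;0 0 -4 0 0 0 0.5;0 0 -3 0 0 0 0.5"
}}

```text
clock: 34.05
eef_pos: [583.5, 291.5, 315.9]
tcp_rot: [-3.141, -0.003, 0.139]
contact_force: [0.3, 0.5, 0.8]
opening: 0.751
```

Request:
{"method": "jog_arm", "body": {
  "increments": "-1 4 0 0 0 0 0.7;-1.5 4.5 0 0 0 0 0.7;-1.5 4.5 0 0 0 0 0.7;-1.5 4.5 0 0 0 0 0.7;-1.5 4.5 0 0 0 0 0.7;-1.5 4.5 0 0 0 0 0.7;-1.5 4.5 0 0 0 0 0.7;-1.5 4.5 0 0 0 0 0.7"
}}

```text
clock: 34.85
eef_pos: [517.7, -78.0, 313.1]
tcp_rot: [3.141, -0.002, 0.139]
contact_force: [1.0, 0.3, -0.0]
opening: 0.848
```

```bash
python3 - <<'E'
from jars import *
s=r.sense();a=s["eef_pos"];print(a,s["tcp_rot"])
im=find("wrist");crop(im,0,0,640,400,1,"w14.png")
im=find("top");crop(im,130,120,450,280,2.5,"t14.png")
plan(lin(a,[438,-227,135],8),[.7]*8)
E
```

```text
[517.6954752  -78.02757767 313.12873523] [ 3.14115766e+00 -1.51389734e-03  1.39010430e-01]
wrist [413.9 234.1] 670 [ 445.  -228.5   72. ]
top [389.2 131.7] 410 [ 854.9 -385.2   72. ]
top [188.2 196.5] 195 [597.4 321.1  72. ]
top [188.6 215.9] 195 [528.8 314.5  72. ]
top [343.9 246.9] 171 [ 436.9 -226.6   72. ]
-1.15 1.42 2.22 0 0 0 0.70;
-1.24 1.71 2.23 0 0 0 0.70;
-1.24 1.71 2.23 0 0 0 0.70;
-1.24 1.71 2.23 0 0 0 0.70;
-1.24 1.71 2.23 0 0 0 0.70;
-1.24 1.71 2.23 0 0 0 0.70;
-1.24 1.71 2.23 0 0 0 0.70;
-1.24 1.71 2.23 0 0 0 0.70;
```

View pics/w14.png

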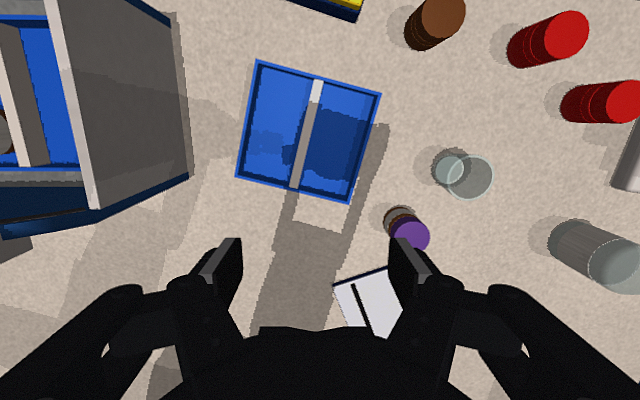

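View pics/t14.png

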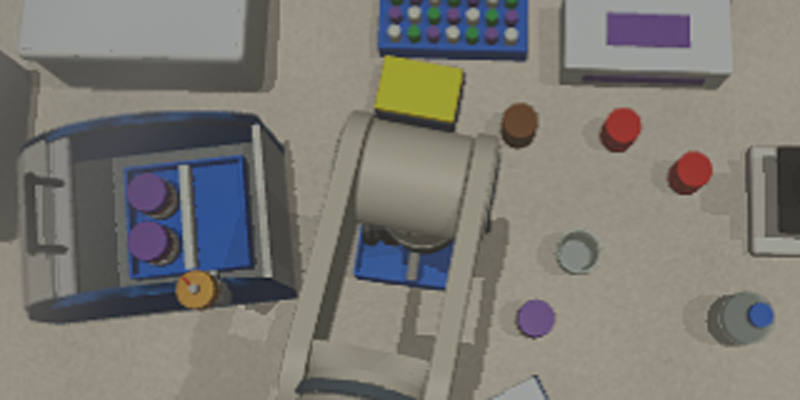

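Both jars stand in the tray. Now jar 3 at about (437,-227).

Request:
{"method": "jog_arm", "body": {
  "increments": "-1.4 1.9 1.2 0 0 0 0.7;-1.4 1.9 2.2 0 0 0 0.7;-1.4 1.9 2.5 0 0 0 0.7;-1.4 1.9 2.5 0 0 0 0.7;-1.4 1.9 2.5 0 0 0 0.7;-1.4 1.9 2.5 0 0 0 0.7;-1.3 1.9 2.5 0 0 0 0.7;0 0 2 0 0 0 0.7"
}}

```text
clock: 35.75
eef_pos: [440.0, -222.8, 132.4]
tcp_rot: [3.141, -0.0, 0.137]
contact_force: [0.7, -0.0, 1.1]
opening: 0.853
```

```bash
python3 - <<'E'
from jars import *
im=find("wrist");crop(im,0,0,640,400,1,"w15.png")
s=r.sense();a=s["eef_pos"];print(a)
plan([[438,-227,a[2]]],[.7]*8)
E
```

```text
wrist [323.7 221.3] 493 [ 433.1 -230.3   72. ]
wrist [330.7 234.1] 99 [ 423.8 -237.    72. ]
[ 438.88916244 -221.30833763  129.8041071 ]
-0.17 0.55 -0.00 0 0 0 0.70;
```

View pics/w15.png

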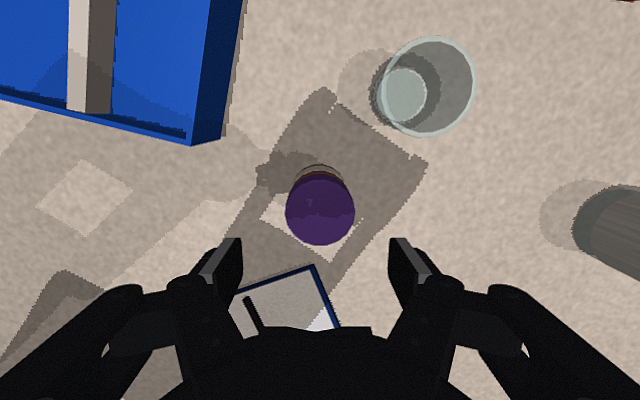

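Request:
{"method": "jog_arm", "body": {
  "increments": "0 0.2 1.7 0 0 0 0.7;0 0.2 1.7 0 0 0 0.7;0 0 1.7 0 0 0 0.7;0 0 1.6 0 0 0 0.7;0 0 1.2 0 0 0 0.7;0 0 0.8 0 0 0 0.7;0 0 0 0 0 0 0.7;0 0 0 0 0 0 0.7"
}}

```text
clock: 36.6
eef_pos: [441.5, -225.4, 46.2]
tcp_rot: [3.141, -0.0, 0.139]
contact_force: [0.7, -0.2, 0.5]
opening: 0.849
```

Request:
{"method": "jog_arm", "body": {
  "increments": "0 0 0 0 0 0 -1;0 0 0 0 0 0 -1;0 0 0 0 0 0 -1;0 0 0 0 0 0 -1;0 0 0 0 0 0 -1;0 0 0 0 0 0 -1;0 0 -0.5 0 0 0 -1;0 0 -2 0 0 0 -1"
}}

```text
clock: 37.4
eef_pos: [439.8, -224.8, 70.0]
tcp_rot: [-3.14, 0.003, 0.139]
contact_force: [0.1, -0.4, -1.3]
opening: 0.6
```

```bash
python3 - <<'E'
from jars import *
s=r.sense();a=s["eef_pos"];b=st(-74,-2,285);print(a,b,(Ro.from_euler('xyz',[np.pi,0,.1396]).inv().apply(b-a)/10).round(2))
E
```

```text
[ 439.77987414 -224.77223411   69.95373783] [563.27934561 206.49850912 285.        ] [ 18.23 -40.99 -21.5 ]
```

Request:
{"method": "jog_arm", "body": {
  "increments": "0 0 -3.4 0 0 0 -1;1 0 -4.5 0 0 0 -1;2.5 0 -4.5 0 0 0 -1;3 -1 -4 0 0 0 -1;3 -2 -3 0 0 0 -1;3 -3.3 -2.1 0 0 0 -1;3 -3.5 0 0 0 0 -1;2.7 -3.7 0 0 0 0 -1"
}}

```text
clock: 38.2
eef_pos: [602.6, -65.6, 285.1]
tcp_rot: [3.141, -0.002, 0.138]
contact_force: [0.8, -0.5, -0.2]
opening: 0.599
```

Request:
{"method": "jog_arm", "body": {
  "increments": "0 -4 0 0 0 0 -1;0 -4 0 0 0 0 -1;0 -4 0 0 0 0 -1;0 -4 0 0 0 0 -1;0 -4 0 0 0 0 -1;0 -4 0 0 0 0 -1;0 -2.5 0 0 0 0 -1;0 -1 0 0 0 0 -1"
}}

```text
clock: 39.0
eef_pos: [562.5, 207.7, 283.8]
tcp_rot: [-3.141, 0.0, 0.141]
contact_force: [-0.2, 0.4, -1.3]
opening: 0.598
```

```bash
python3 - <<'E'
from jars import *
s=r.sense();a=s["eef_pos"];b=st(-74,-2,285);print(a,tost(a),(Ro.from_euler('xyz',[np.pi,0,.1396]).inv().apply(b-a)/10).round(2))
im=r.grab_frame("wrist");crop(im,0,0,640,400,1,"w16.png")
im=r.grab_frame("scene");crop(im,350,80,570,300,2.6,"s16.png")
E
```

```text
[562.54991772 207.65879446 283.83923122] [-72.74948973  -1.43915137 283.83923122] [ 0.06  0.13 -0.12]
```

View pics/w16.png

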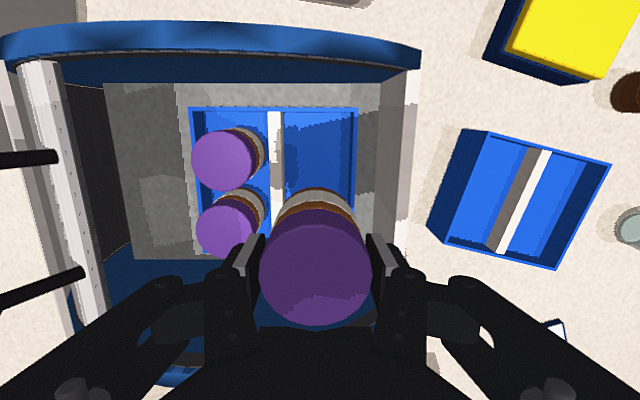

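View pics/s16.png

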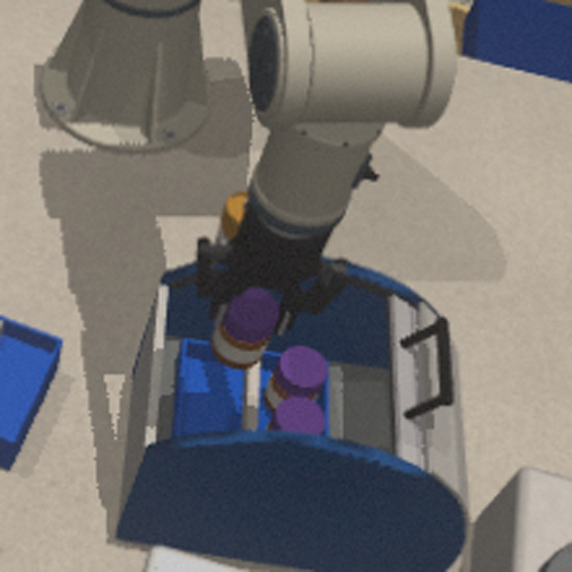

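Request:
{"method": "jog_arm", "body": {
  "increments": "0 0.2 0 0 0 0 -1;0 0.2 1 0 0 0 -1;0 0 2 0 0 0 -1;0 0 2 0 0 0 -1;0 0 2 0 0 0 -1;0 0 1.5 0 0 0 -1;0 0 0.5 0 0 0 -1;0 0 0 0 0 0 -1"
}}

```text
clock: 39.9
eef_pos: [563.7, 200.8, 192.9]
tcp_rot: [3.141, 0.001, 0.138]
contact_force: [0.7, -0.5, -1.4]
opening: 0.597
```

```bash
python3 - <<'E'
from jars import *
s=r.sense();a=s["eef_pos"];print(a,tost(a))
im=r.grab_frame("wrist");crop(im,0,0,640,400,1,"w17.png")
E
```

```text
[563.68477691 200.81609668 192.94559977] [-79.68353672  -1.61064671 192.94559977]
```

View pics/w17.png

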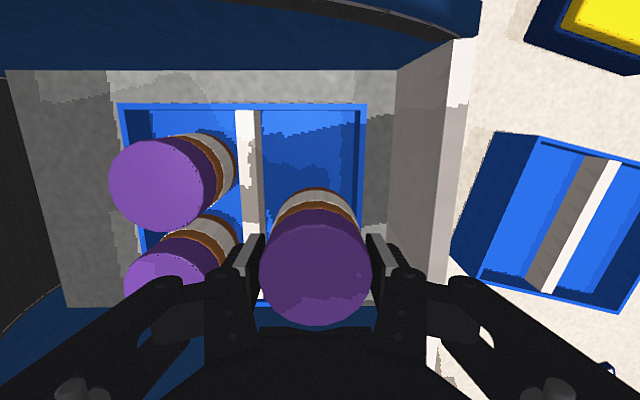

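Request:
{"method": "jog_arm", "body": {
  "increments": "0 -0.3 0.9 0 0 0 -1;0 0 0.9 0 0 0 -1;0 0 0.6 0 0 0 -1;0 0 0.4 0 0 0 -1;0 0 0.2 0 0 0 -1;0 0 0 0 0 0 -1;0 0 0 0 0 0 -1;0 0 0 0 0 0 -1"
}}

```text
clock: 40.75
eef_pos: [563.7, 204.5, 164.0]
tcp_rot: [-3.142, -0.0, 0.139]
contact_force: [0.5, -0.4, -0.9]
opening: 0.594
```

Request:
{"method": "jog_arm", "body": {
  "increments": "0 0 0.3 0 0 0 -1;0 0 0.2 0 0 0 -1;0 0 0.2 0 0 0 -1;0 0 0.1 0 0 0 -1;0 0 0 0 0 0 -1;0 0 0 0 0 0 -1;0 0 0 0 0 0 -1;0 0 0 0 0 0 -1"
}}

```text
clock: 41.55
eef_pos: [563.5, 204.5, 155.7]
tcp_rot: [-3.142, -0.0, 0.139]
contact_force: [0.0, 0.7, -0.9]
opening: 0.6
```

Request:
{"method": "jog_arm", "body": {
  "increments": "0 0 0.1 0 0 0 -1;0 0 0.05 0 0 0 -1;0 0 0.05 0 0 0 -1;0 0 0 0 0 0 -1;0 0 0 0 0 0 -1;0 0 0 0 0 0 -1;0 0 0 0 0 0 -1;0 0 0 0 0 0 -1"
}}

```text
clock: 42.35
eef_pos: [563.9, 204.5, 155.6]
tcp_rot: [-3.141, -0.001, 0.139]
contact_force: [-4.5, -2.1, 16.1]
opening: 0.598
```

Request:
{"method": "jog_arm", "body": {
  "increments": "0 0 0 0 0 0 0.4;0 0 0 0 0 0 0.45;0 0 0 0 0 0 0.45;0 0 -1.5 0 0 0 0.45;0 0 -3 0 0 0 0.45;0 0 -4 0 0 0 0.45;0 0 -4 0 0 0 0.45;0 0 -4 0 0 0 0.45"
}}

```text
clock: 43.15
eef_pos: [563.3, 204.4, 321.4]
tcp_rot: [-3.141, -0.001, 0.139]
contact_force: [1.7, 0.4, 0.3]
opening: 0.728
```

```bash
python3 - <<'E'
from jars import *
s=r.sense();a=s["eef_pos"];print(a,tost(a),bar(59.5,0))
im=r.grab_frame("wrist");crop(im,0,0,640,400,1,"w18.png")
im=r.grab_frame("scene");crop(im,350,80,570,300,2.6,"s18.png")
E
```

```text
[563.30538801 204.41595494 321.38431364] [-76.0659113   -1.73595344 321.38431364] [534.25934198 398.61597118 274.20611102]
```

View pics/w18.png

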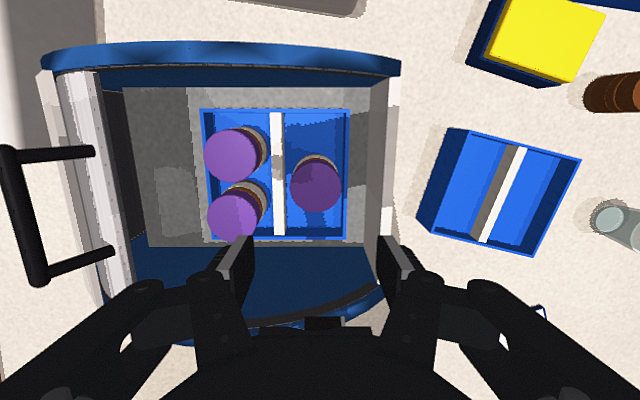

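View pics/s18.png

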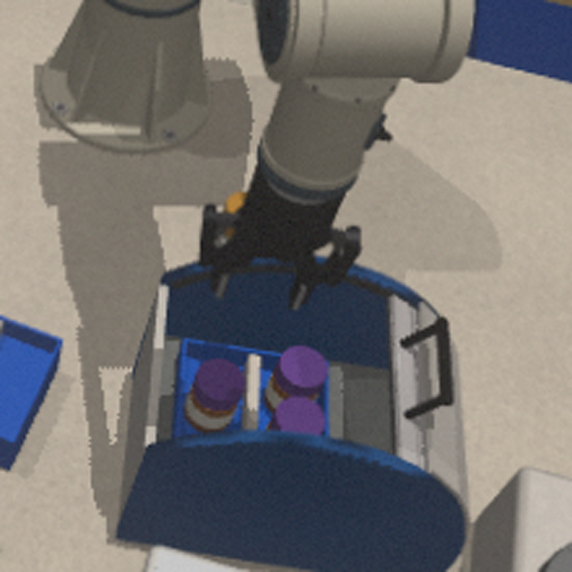

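Request:
{"method": "jog_arm", "body": {
  "increments": "0 -1.5 -1.2 0 0 0 0.2;0 -3 0 0 0 0 0;0 -3.5 0 0 0 0 0;0 -3.5 0 0 0 0 0;-0.1 -3.5 0 0 0 0 0;-0.1 -3 0 0 0 0 0;0 -1.7 0 0 0 0 0;0 0 0 0 0 0 0"
}}

```text
clock: 44.05
eef_pos: [533.2, 401.5, 329.9]
tcp_rot: [3.141, 0.001, 0.141]
contact_force: [-0.3, 0.4, 0.7]
opening: 0.499
```

```bash
python3 - <<'E'
from jars import *
s=r.sense();a=s["eef_pos"];b=np.array([533.8,399.6,258.5]);print(a,(Ro.from_euler('xyz',[np.pi,0,.1396]).inv().apply(b-a)/10).round(2))
im=r.grab_frame("wrist");crop(im,0,0,640,400,1,"w19.png")
E
```

```text
[533.17349777 401.52295612 329.93038623] [0.04 0.2  7.14]
```

View pics/w19.png

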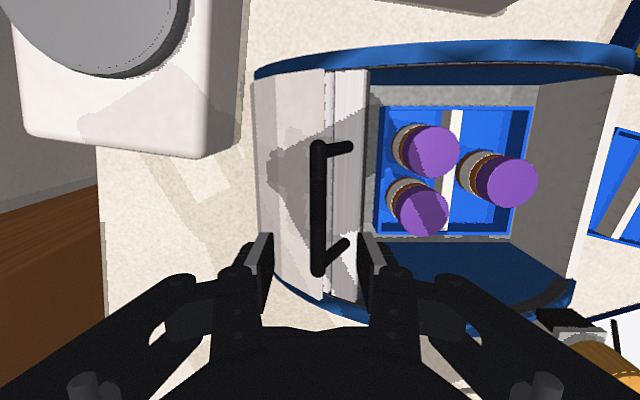

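Request:
{"method": "jog_arm", "body": {
  "increments": "0 0.2 1.5 0 0 0 0;0 0 1.7 0 0 0 0;0 0 1.7 0 0 0 0;0 0 1.4 0 0 0 0;0 0 0.6 0 0 0 0;0 0 0 0 0 0 0;0 0 0 0 0 0 -1;0 0 0 0 0 0 -1"
}}

```text
clock: 44.9
eef_pos: [535.0, 397.8, 262.7]
tcp_rot: [-3.14, -0.001, 0.139]
contact_force: [-3.0, 12.7, 8.0]
opening: 0.166
```

Request:
{"method": "jog_arm", "body": {
  "increments": "0 0 0 0 0 0 -1;0 0 0 0 0 0 -1;0 0 0 0 0 0 -1;0 0 0 0 0 0 -1;0 0 0 0 0 0 -1;0 0 0 0 0 0 -1;0 0 0 0 0 0 -1;0 0 0 0 0 0 -1"
}}

```text
clock: 45.7
eef_pos: [535.0, 398.5, 263.1]
tcp_rot: [-3.139, -0.002, 0.139]
contact_force: [-0.8, 4.8, 5.3]
opening: 0.126
```

```bash
python3 - <<'E'
from h import *
s=r.sense();a=s["eef_pos"];t=tost(a);print(a,t,s["contact_force"])
# bar offset relative to tcp: assume bar at 59.5 exactly
off=t-tost(bar(59.5,0));print(off)
ps=np.linspace(59.5,134.3,25)[1:];plan([bar(p,0) for p in ps],[-1]*24,start=bar(59.5,0))
E
```

```text
[534.98225222 398.46537831 263.11269172] [120.03685505  -0.69491644 263.11269172] [-0.77802772  4.81959005  5.32665747]
[ -0.24973697  -0.69491644 -11.09341931]
0.00 1.13 -0.63 0 0 0 -1.00;
0.00 1.16 -0.56 0 0 0 -1.00;
0.00 1.19 -0.50 0 0 0 -1.00;
0.00 1.21 -0.43 0 0 0 -1.00;
0.00 1.24 -0.37 0 0 0 -1.00;
0.00 1.25 -0.30 0 0 0 -1.00;
0.00 1.27 -0.23 0 0 0 -1.00;
0.00 1.28 -0.16 0 0 0 -1.00;
0.00 1.29 -0.09 0 0 0 -1.00;
0.00 1.29 -0.02 0 0 0 -1.00;
0.00 1.29 0.05 0 0 0 -1.00;
0.00 1.28 0.12 0 0 0 -1.00;
0.00 1.28 0.19 0 0 0 -1.00;
0.00 1.26 0.26 0 0 0 -1.00;
0.00 1.25 0.32 0 0 0 -1.00;
-0.00 1.23 0.39 0 0 0 -1.00;
-0.00 1.21 0.46 0 0 0 -1.00;
-0.00 1.18 0.52 0 0 0 -1.00;
-0.00 1.15 0.59 0 0 0 -1.00;
-0.00 1.11 0.65 0 0 0 -1.00;
-0.00 1.08 0.71 0 0 0 -1.00;
-0.00 1.04 0.76 0 0 0 -1.00;
-0.00 0.99 0.82 0 0 0 -1.00;
-0.00 0.95 0.87 0 0 0 -1.00;
```

Request:
{"method": "jog_arm", "body": {
  "increments": "0 1.13 -0.63 0 0 0 -1;0 1.16 -0.56 0 0 0 -1;0 1.19 -0.5 0 0 0 -1;0 1.21 -0.43 0 0 0 -1;0 1.24 -0.37 0 0 0 -1;0 1.25 -0.3 0 0 0 -1;0 1.27 -0.23 0 0 0 -1;0 1.28 -0.16 0 0 0 -1"
}}

```text
clock: 46.5
eef_pos: [548.7, 302.4, 295.6]
tcp_rot: [-3.138, -0.003, 0.139]
contact_force: [-1.4, 7.5, 8.9]
opening: 0.126
```

Request:
{"method": "jog_arm", "body": {
  "increments": "0 1.29 -0.09 0 0 0 -1;0 1.29 -0.02 0 0 0 -1;0 1.29 0.05 0 0 0 -1;0 1.28 0.12 0 0 0 -1;0 1.28 0.19 0 0 0 -1;0 1.26 0.26 0 0 0 -1;0 1.25 0.32 0 0 0 -1;0 1.23 0.39 0 0 0 -1"
}}

```text
clock: 47.3
eef_pos: [563.0, 200.6, 282.5]
tcp_rot: [-3.14, -0.003, 0.139]
contact_force: [1.7, 4.0, 7.9]
opening: 0.125
```

Request:
{"method": "jog_arm", "body": {
  "increments": "0 1.21 0.46 0 0 0 -1;0 1.18 0.52 0 0 0 -1;0 1.15 0.59 0 0 0 -1;0 1.11 0.65 0 0 0 -1;0 1.08 0.71 0 0 0 -1;0 1.04 0.76 0 0 0 -1;0 0.99 0.82 0 0 0 -1;0 0.95 0.87 0 0 0 -1"
}}

```text
clock: 48.1
eef_pos: [574.9, 116.9, 228.8]
tcp_rot: [-3.134, -0.003, 0.137]
contact_force: [-12.5, 51.7, 45.7]
opening: 0.127
```

```bash
python3 - <<'E'
from h import *
s=r.sense();a=s["eef_pos"];t=tost(a);print(a,t,s["contact_force"],s["opening"])
print("tgt",tost(bar(134,-11)), "p est",180-np.degrees(np.arctan2(t[2]+11-70,-t[0])))
im=r.grab_frame("scene");crop(im,350,80,570,300,2.6,"s20.png")
E
```

```text
[574.8867829  116.92699841 228.7922727 ] [-164.31524996   -1.02852961  228.7922727 ] [-12.51011304  51.6595663   45.73011794] 0.12716322408282496
tgt [-1.64634034e+02 -2.77154516e-14  2.29483533e+02] p est 134.06083472944488
```

View pics/s20.png

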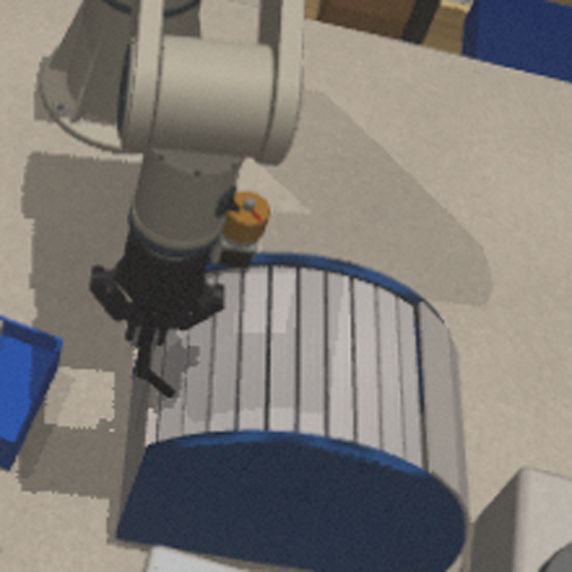

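Request:
{"method": "jog_arm", "body": {
  "increments": "0 -0.1 -0.1 0 0 0 -1;0 -0.1 -0.1 0 0 0 -1;0 0 0 0 0 0 -0.3;0 0 0 0 0 0 0;0 0 0 0 0 0 0;0 0 -2 0 0 0 0;0 0 -3.5 0 0 0 0;0 0 -4 0 0 0 0"
}}

```text
clock: 48.95
eef_pos: [572.8, 115.2, 324.2]
tcp_rot: [3.141, 0.004, 0.138]
contact_force: [1.4, 0.4, -0.1]
opening: 0.498
```

Request:
{"method": "jog_arm", "body": {
  "increments": "0 0 -4.5 0 0 0 0.8;0 0 -3 0 0 0 0.9;0 0 -2 0 0 0 0.9;-1 0 0 0 0 0 0.9;-2 0 0 0 0 0 0.9;-2 0 0 0 0 0 0.9;-1 0 0 0 0 0 0.9;0 0 0 0 0 0 0.9"
}}

```text
clock: 49.75
eef_pos: [513.1, 107.2, 418.9]
tcp_rot: [3.141, 0.001, 0.139]
contact_force: [0.1, 0.2, -0.0]
opening: 0.948
```

```bash
python3 - <<'E'
from h import *
s=r.sense();a=s["eef_pos"];print(a,s["qpos"],s["tcp_rot"],s["opening"])
im=r.grab_frame("wrist");crop(im,0,0,640,400,1.2,"w21.png")
im=r.grab_frame("top");crop(im,130,130,300,270,4.5,"t21.png")
im=r.grab_frame("scene");crop(im,370,60,590,280,2.6,"s21.png")
nt=st(-83,118,317);print(nt,proj(cam("wrist"),[nt]),proj(cam("top"),[nt]),proj(cam("scene"),[nt]))
E
```

```text
[513.0802167  107.21367493 418.9396949 ] [ 2.03252174e-01  6.47446517e-02  1.58903482e+00 -1.79808461e-04
  1.48882153e+00  1.63536352e+00] [3.14134878e+00 9.94687548e-04 1.38699672e-01] 0.9482845350765167
[445.69973527 180.88532438 317.        ] [[225.05458003 257.66318683]] [[207.49471661 235.04360474]] [[444.83844896 159.16238013]]
```

View pics/w21.png

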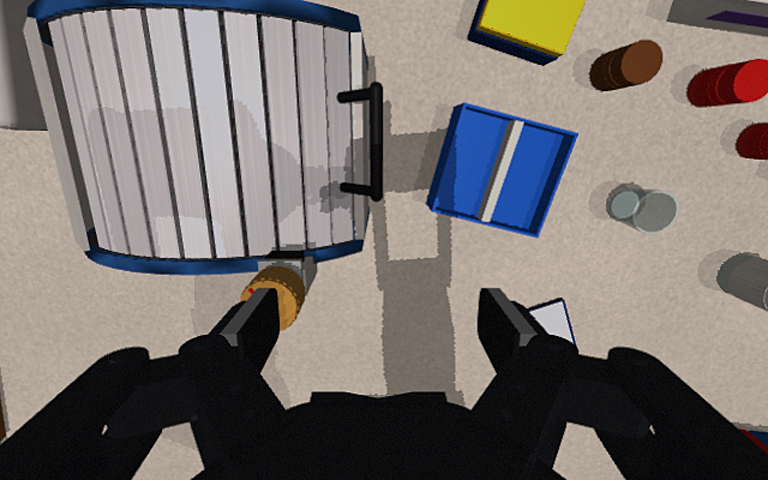

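View pics/t21.png

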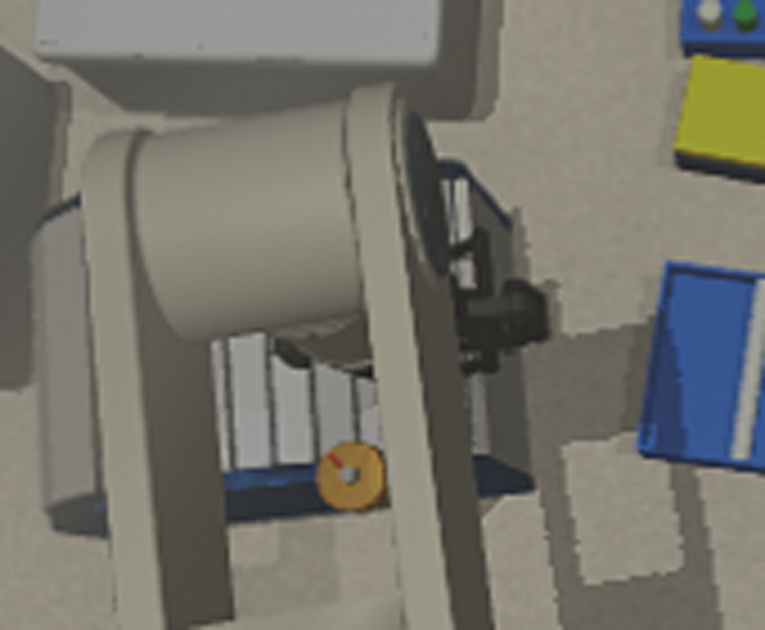

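View pics/s21.png

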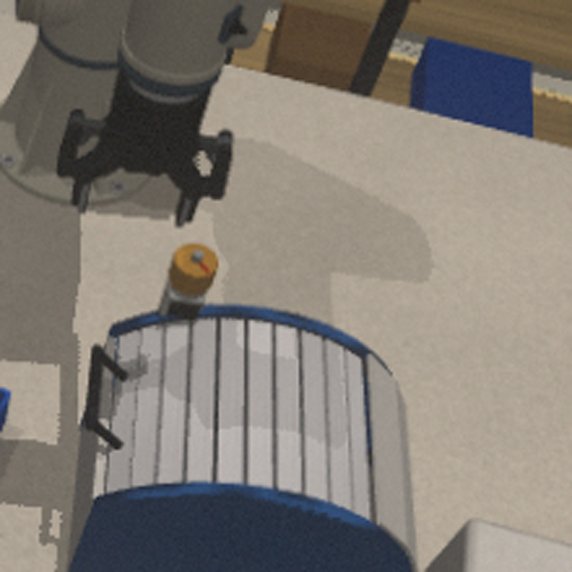

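Request:
{"method": "jog_arm", "body": {
  "increments": "-1.9 -2.7 0 0 0 0 0.9;-1.9 -2.7 0 0 0 0 0.9;-1.9 -2.8 0 0 0 0 0.9;0 0 0 0 0 -0.15 0.9;0 0 0 0 0 -0.15 0.9;0 0 0 0 0 -0.15 0.9;0 0 0 0 0 -0.15 0.9;0 0 0 0 0 -0.15 0.9"
}}

```text
clock: 50.7
eef_pos: [447.3, 181.2, 419.2]
tcp_rot: [-3.141, 0.0, 0.895]
contact_force: [1.3, -0.7, 0.5]
opening: 0.951
```

Request:
{"method": "jog_arm", "body": {
  "increments": "0 0 0 0 0 -0.15 0.9;0 0 0 0 0 -0.15 0.9;0 0 0 0 0 -0.15 0.9;0 0 0 0 0 -0.15 0.9;0 0 0 0 0 -0.15 0.9;0 0 0 0 0 -0.15 0.9;0 0 0 0 0 -0.15 0.9;0 0 0 0 0 -0.15 0.9"
}}

```text
clock: 51.5
eef_pos: [447.3, 181.2, 419.1]
tcp_rot: [-3.141, -0.0, 2.095]
contact_force: [0.4, -0.4, 0.5]
opening: 0.95
```

Request:
{"method": "jog_arm", "body": {
  "increments": "0 0 0 0 0 -0.15 0.9;0 0 0 0 0 -0.15 0.9;0 0 0 0 0 -0.15 0.9;0 0 0 0 0 -0.15 0.9;0 0 0 0 0 -0.15 0.9;0 0 0 0 0 -0.15 0.9;0 0 0 0 0 -0.15 0.9;0 0 0 0 0 -0.15 0.9"
}}

```text
clock: 52.3
eef_pos: [447.3, 181.2, 419.2]
tcp_rot: [-3.141, -0.0, -2.988]
contact_force: [0.6, 0.3, 1.7]
opening: 0.948
```

```bash
python3 - <<'E'
from h import *
s=r.sense();a=s["eef_pos"];print(a,s["qpos"],s["tcp_rot"],s["opening"])
im=r.grab_frame("wrist");crop(im,0,0,640,400,1.2,"w22.png")
b=np.array([445.3,181,345]);print(Ro.from_euler('xyz',s["tcp_rot"]).inv().apply(b-a)/10)
E
```

```text
[447.32715962 181.18660609 419.1742673 ] [ 3.81782812e-01 -8.45396073e-03  1.66415130e+00 -6.33576134e-05
  1.48627480e+00 -1.34235263e+00] [-3.14144523e+00 -3.55326430e-04 -2.98824820e+00] 0.9476892788675635
[0.20055192 0.01361559 7.41749653]
```

View pics/w22.png

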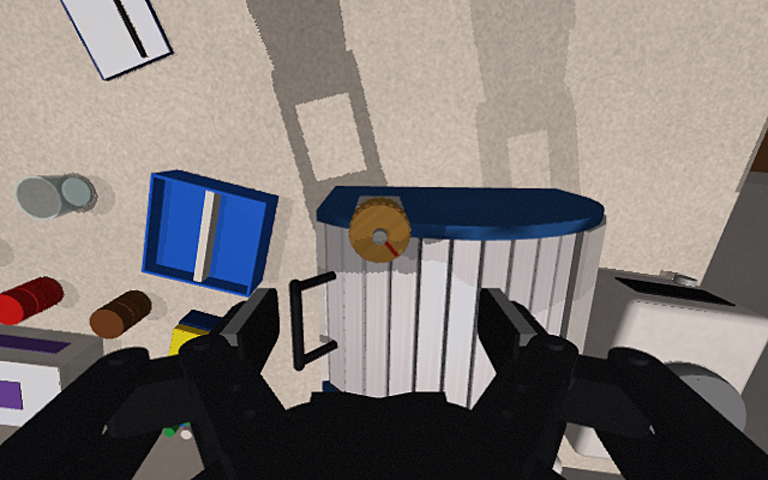

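```bash
python3 - <<'E'
from h import *
s=r.sense();a=s["eef_pos"];c=cam("wrist")
W=onz(c,[[379/1.2,231/1.2]],318)[0];print(W)
for b in (W,np.array([445.3,181,0])): print(Ro.from_euler('xyz',s["tcp_rot"]).inv().apply(b-a)/10)
E
```

```text
[444.26236061 181.29559736 318.        ]
[ 0.2939596   0.06452324 10.11295491]
[1.82650480e-01 2.48585485e-02 4.19129184e+01]
```

Request:
{"method": "jog_arm", "body": {
  "increments": "0.1 0.04 2 0 0 0 0.9;0.12 0 2.5 0 0 0 0.9;0 0 2.5 0 0 0 0.9;0 0 2.5 0 0 0 0.9;0 0 2 0 0 0 0.9;0 0 1 0 0 0 0.9;0 0 0 0 0 0 0.9;0 0 0 0 0 0 0.9"
}}

```text
clock: 53.15
eef_pos: [445.0, 181.3, 295.1]
tcp_rot: [3.141, 0.001, -2.995]
contact_force: [-0.3, 0.7, 0.3]
opening: 0.947
```

```bash
python3 - <<'E'
from h import *
s=r.sense();a=s["eef_pos"];print(a,s["qpos"],s["tcp_rot"],s["contact_force"])
im=r.grab_frame("wrist");crop(im,0,0,640,400,1.2,"w23.png")
E
```

```text
[445.01084066 181.25196765 295.14649145] [ 3.83685453e-01  6.22865545e-02  1.85559532e+00 -3.78677272e-05
  1.22307505e+00 -1.33331036e+00] [ 3.14147770e+00  6.26255911e-04 -2.99538031e+00] [-0.31977997  0.65628052  0.33525853]
```

View pics/w23.png

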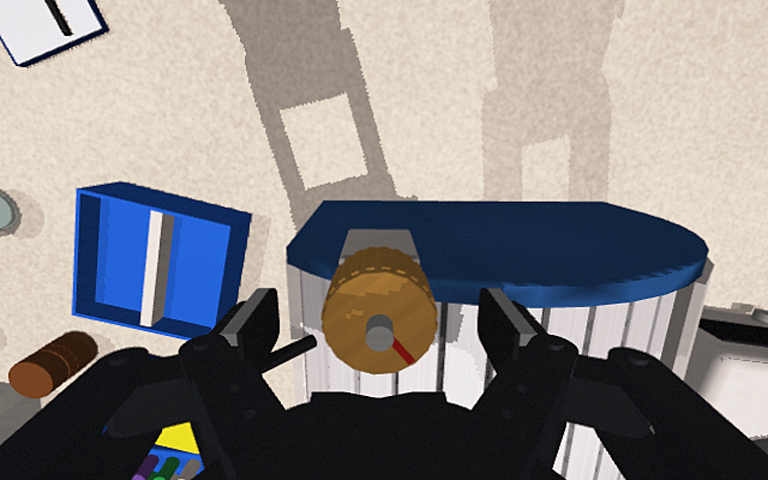

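Request:
{"method": "jog_arm", "body": {
  "increments": "0 0 0.2 0 0 0 -1;0 0 0 0 0 0 -1;0 0 0 0 0 0 -1;0 0 0 0 0 0 -1;0 0 0 0 0 0 -1;0 0 0 0 0 0 -1;0 0 0 0 0 0 -1;0 0 0 0 0 0 -1",
  "squeeze": 50
}}

```text
clock: 54.0
eef_pos: [444.6, 181.5, 293.3]
tcp_rot: [3.141, 0.001, -2.994]
contact_force: [-2.1, 1.8, 5.5]
opening: 0.499
```

```bash
python3 - <<'E'
from h import *
s=r.sense();print(s["eef_pos"],s["contact_force"],s["wrist_torque"],s["opening"])
E
```

```text
[444.57729029 181.52368612 293.30108481] [-2.0914846   1.84911717  5.53239977] [ 0.33844298  0.32990004 -0.00046866] 0.49853591459418456
```

Request:
{"method": "jog_arm", "body": {
  "increments": "0 0 0.016 0 0 0.12 -1;0 0 0.016 0 0 0.12 -1;0 0 0.016 0 0 0.12 -1;0 0 0.016 0 0 0.12 -1;0 0 0.016 0 0 0.12 -1;0 0 0.016 0 0 0.12 -1;0 0 0.016 0 0 0.12 -1;0 0 0.016 0 0 0.12 -1"
}}

```text
clock: 54.8
eef_pos: [445.0, 182.8, 292.1]
tcp_rot: [3.138, -0.001, 2.324]
contact_force: [0.8, 9.5, 3.9]
opening: 0.497
```

```bash
python3 - <<'E'
from h import *
s=r.sense();print(s["eef_pos"],s["contact_force"],s["wrist_torque"],s["opening"],s["qpos"][5],s["tcp_rot"])
im=r.grab_frame("wrist");crop(im,150,150,500,350,2,"w24.png")
E
```

```text
[445.00613245 182.81498427 292.14723871] [0.82840001 9.47383668 3.88091026] [1.37174315 0.15623713 0.12189186] 0.4972354485454393 -0.3693582954982877 [ 3.13766150e+00 -1.49708847e-03  2.32378705e+00]
```

View pics/w24.png

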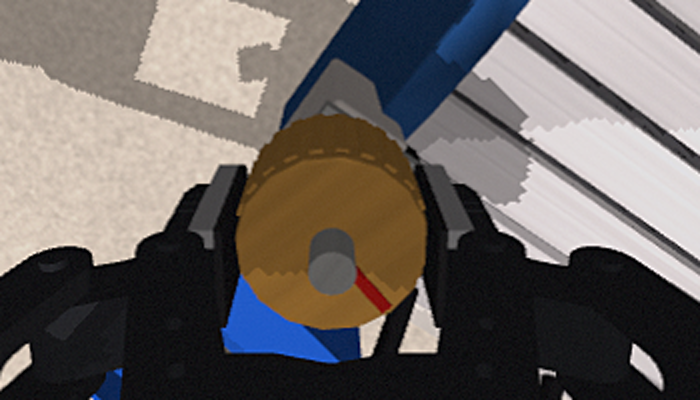

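Request:
{"method": "jog_arm", "body": {
  "increments": "0 0 0.016 0 0 0.12 -1;0 0 0.016 0 0 0.12 -1;0 0 0.016 0 0 0.12 -1;0 0 0.016 0 0 0.12 -1;0 0 0.016 0 0 0.12 -1;0 0 0.016 0 0 0.12 -1;0 0 0.016 0 0 0.12 -1;0 0 0.016 0 0 0.12 -1"
}}

```text
clock: 55.65
eef_pos: [446.3, 183.2, 291.1]
tcp_rot: [3.138, -0.006, 1.364]
contact_force: [5.7, 9.0, 0.2]
opening: 0.5
```

```bash
python3 - <<'E'
from h import *
s=r.sense();print(s["eef_pos"],s["contact_force"],s["wrist_torque"],s["opening"],s["qpos"][5],s["tcp_rot"])
E
```

```text
[446.27213989 183.24211458 291.05058656] [5.72561062 9.02188146 0.23900494] [ 1.59112852 -0.73544183  0.08996819] 0.5003721730344484 0.59062759112847 [ 3.13804215 -0.00552231  1.36385747]
```

Request:
{"method": "jog_arm", "body": {
  "increments": "0 0 0.01 0 0 0.07 -1;0 0 0.01 0 0 0.07 -1;0 0 0.01 0 0 0.07 -1;0 0 0.01 0 0 0.07 -1;0 0 0.01 0 0 0.07 -1;0 0 0.01 0 0 0.07 -1;0 0 0.01 0 0 0.07 -1;0 0 0.01 0 0 0.07 -1"
}}

```text
clock: 56.45
eef_pos: [447.0, 182.9, 290.4]
tcp_rot: [3.14, -0.007, 0.806]
contact_force: [8.6, 7.3, -0.6]
opening: 0.499
```

```bash
python3 - <<'E'
from h import *
s=r.sense();print(s["eef_pos"],s["contact_force"],s["wrist_torque"],s["opening"],s["qpos"][5],s["tcp_rot"])
im=r.grab_frame("wrist");crop(im,150,150,500,350,2,"w25.png")
E
```

```text
[447.03968889 182.93816677 290.36089081] [ 8.60256241  7.29554498 -0.62748243] [ 1.29525411 -1.24686845  0.09443222] 0.4993084484175628 1.1486074557711752 [ 3.13996868 -0.00721546  0.80591945]
```

View pics/w25.png

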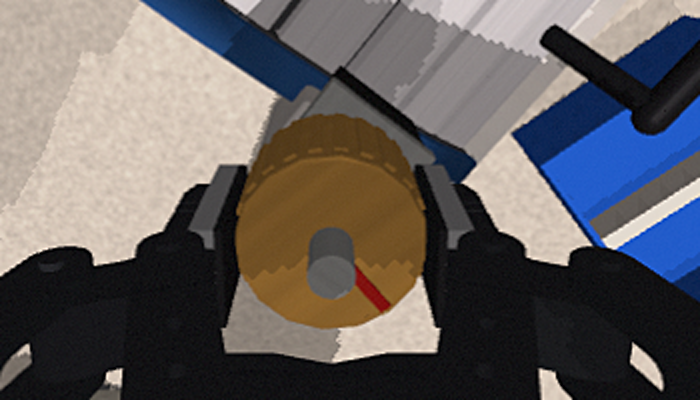

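Turned 2.48 rad with no slip, not at the stop yet. Continue.

Request:
{"method": "jog_arm", "body": {
  "increments": "0 0 0.006 0 0 0.05 -1;0 0 0.006 0 0 0.05 -1;0 0 0.006 0 0 0.05 -1;0 0 0.006 0 0 0.05 -1;0 0 0.006 0 0 0.05 -1;0 0 0.006 0 0 0.05 -1;0 0 0.006 0 0 0.05 -1;0 0 0.006 0 0 0.05 -1"
}}

```text
clock: 57.3
eef_pos: [447.4, 182.5, 289.9]
tcp_rot: [-3.141, -0.008, 0.407]
contact_force: [9.8, 5.3, -1.4]
opening: 0.494
```

```bash
python3 - <<'E'
from h import *
s=r.sense();print(s["eef_pos"],s["contact_force"],s["wrist_torque"],s["opening"],s["qpos"][5],s["tcp_rot"])
E
```

```text
[447.36714444 182.45593782 289.85894953] [ 9.77669363  5.33167003 -1.40013275] [ 0.98050809 -1.55571781  0.03354241] 0.494176789890617 1.5477698971819862 [-3.14142752 -0.00755017  0.40680307]
```

Request:
{"method": "jog_arm", "body": {
  "increments": "0 0 0.006 0 0 0.05 -1;0 0 0.006 0 0 0.05 -1;0 0 0.006 0 0 0.05 -1;0 0 0.006 0 0 0.05 -1;0 0 0.006 0 0 0.05 -1;0 0 0.006 0 0 0.05 -1;0 0 0.006 0 0 0.05 -1;0 0 0.006 0 0 0.05 -1"
}}

```text
clock: 58.1
eef_pos: [445.7, 181.8, 289.3]
tcp_rot: [-3.14, -0.003, 0.007]
contact_force: [2.0, 2.8, 4.6]
opening: 0.497
```

```bash
python3 - <<'E'
from h import *
s=r.sense();print(s["eef_pos"],s["contact_force"],s["wrist_torque"],s["opening"],s["qpos"][5],s["tcp_rot"])
im=r.grab_frame("wrist");crop(im,150,150,500,350,2,"w26.png")
E
```

```text
[445.67590533 181.81521528 289.33380792] [2.04977663 2.84902642 4.58803506] [ 0.46707871 -0.303544    0.26283301] 0.49673479445004454 1.9476727184977354 [-3.13994163 -0.00318214  0.0069525 ]
```

View pics/w26.png

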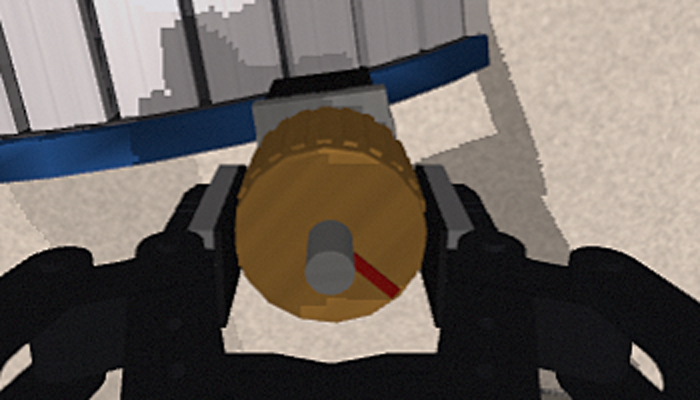

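Request:
{"method": "jog_arm", "body": {
  "increments": "0 0 0 0 0 0 -1;0 0 0 0 0 0.03 -1;0 0 0 0 0 0.03 -1;0 0 0 0 0 0.03 -1;0 0 0 0 0 0.03 -1;0 0 0 0 0 0.03 -1;0 0 0 0 0 0.03 -1;0 0 0 0 0 0 -1",
  "squeeze": 80
}}

```text
clock: 58.95
eef_pos: [447.9, 181.4, 289.7]
tcp_rot: [-3.139, -0.008, -0.172]
contact_force: [12.0, -0.6, 1.2]
opening: 0.488
```

```bash
python3 - <<'E'
from h import *
s=r.sense();print(s["eef_pos"],s["contact_force"],s["wrist_torque"],s["opening"],s["qpos"][5],s["tcp_rot"])
im=r.grab_frame("wrist");crop(im,150,150,500,350,2,"w27.png")
E
```

```text
[447.90510942 181.44182072 289.71544397] [11.9795727  -0.59295755  1.23553339] [-0.06670024 -1.72918629 -0.05580787] 0.48813352752185835 2.12682802396549 [-3.13911877 -0.00780109 -0.17206869]
```

View pics/w27.png

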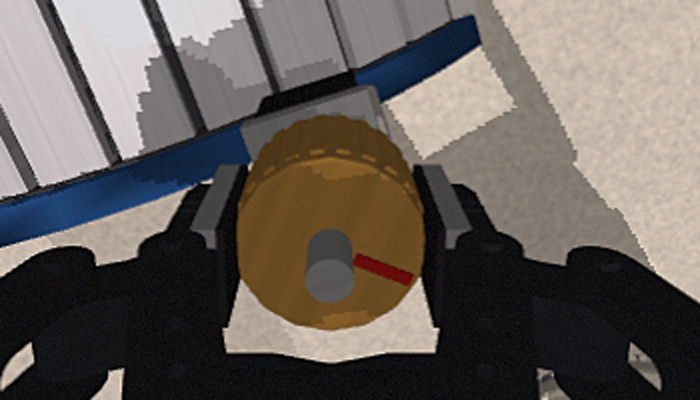

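Request:
{"method": "jog_arm", "body": {
  "increments": "0 0 0 0 0 0 0;0 0 0 0 0 0 0.9;0 0 0 0 0 0 0.9;0 0 0 0 0 0 0.9;0 0 -2 0 0 0 0.9;0 0 -4 0 0 0 0.9;0 0 -4 0 0 0 0.9;0 0 0 0 0 0 0.9"
}}

```text
clock: 59.8
eef_pos: [446.2, 181.8, 393.4]
tcp_rot: [-3.137, -0.007, -0.171]
contact_force: [1.0, 0.1, -0.2]
opening: 0.952
```

```bash
python3 - <<'E'
from h import *
s=r.sense();a=s["eef_pos"];print(a,s["qpos"],s["tcp_rot"])
im=r.grab_frame("wrist");crop(im,150,100,500,350,2,"w28.png")
def mark(c,im,z,ctr):
    h=cv2.cvtColor(im,cv2.COLOR_RGB2HSV);m=cv2.inRange(h,(0,150,60),(6,255,255))|cv2.inRange(h,(172,150,60),(180,255,255))
    p=proj(c,[ctr])[0];yy,xx=np.nonzero(m);k=np.hypot(xx-p[0],yy-p[1])<45
    W=onz(c,np.c_[xx[k],yy[k]],z);return k.sum(),W.mean(0),np.degrees(np.arctan2(W.mean(0)[1]-ctr[1],W.mean(0)[0]-ctr[0]))
print(mark(cam("wrist"),im,314,np.array([445,181.2,314])))
im=r.grab_frame("top");crop(im,170,200,250,270,8,"t28.png");print(mark(cam("top"),im,314,np.array([445,181.2,314])))
T=cv2.imread("pics/top0.png")[:,:,::-1];print("start",mark(cam("top"),T,318,np.array([445,181.2,318])))
E
```

```text
[446.24546478 181.84448377 393.42094379] [ 3.83817104e-01 -4.25009413e-03  1.71313773e+00  3.42897131e-05
  1.42469753e+00  2.12575797e+00] [-3.13734449 -0.00678781 -0.17116381]
(np.int64(53), array([438.84387468, 170.41716492, 314.        ]), np.float64(-119.72286653130155))Traceback (most recent call last):
  File "<stdin>", line 9, in <module>
  File "<stdin>", line 7, in mark
  File "h.py", line 10, in onz
    o,D=ray(c,px); return o+D*((z-o[2])/D[:,2])[:,None]
        ~~~^^^^^^
  File "h.py", line 7, in ray
    K,d,rv,t=c; p=cv2.undistortPoints(np.array(px,float).reshape(-1,1,2),K,d).reshape(-1,2)
                  ~~~~~~~~~~~~~~~~~~~^^^^^^^^^^^^^^^^^^^^^^^^^^^^^^^^^^^^^^^^
cv2.error: OpenCV(4.12.0) /io/opencv/modules/calib3d/src/undistort.dispatch.cpp:347: error: (-215:Assertion failed) CV_IS_MAT(_src) && CV_IS_MAT(_dst) && (_src->rows == 1 || _src->cols == 1) && (_dst->rows == 1 || _dst->cols == 1) && _src->cols + _src->rows - 1 == _dst->rows + _dst->cols - 1 && (CV_MAT_TYPE(_src->type) == CV_32FC2 || CV_MAT_TYPE(_src->type) == CV_64FC2) && (CV_MAT_TYPE(_dst->type) == CV_32FC2 || CV_MAT_TYPE(_dst->type) == CV_64FC2) in function 'cvUndistortPointsInternal'
```

View pics/w28.png

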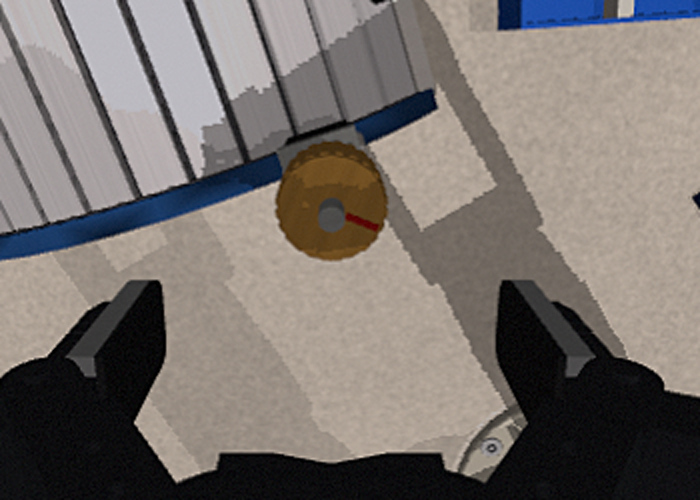

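View pics/t28.png

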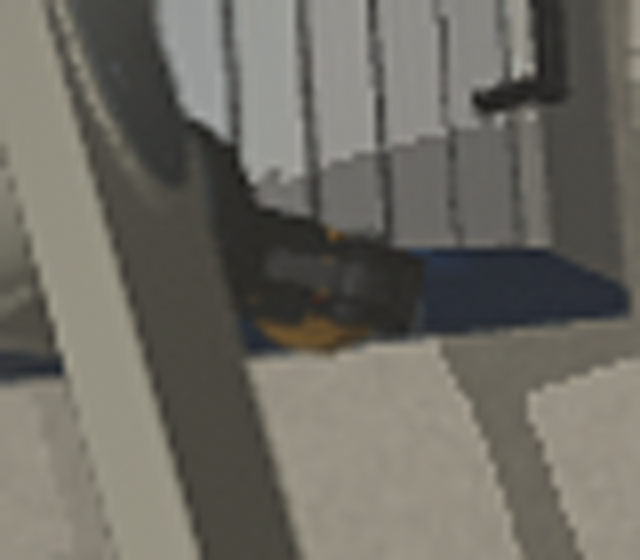

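```bash
cat > mk.py <<'E'
from h import *
def mark(c,im,z,ctr,rad=45):
    h=cv2.cvtColor(im,cv2.COLOR_RGB2HSV);m=cv2.inRange(h,(0,150,60),(6,255,255))|cv2.inRange(h,(172,150,60),(180,255,255))
    p=proj(c,[ctr])[0];yy,xx=np.nonzero(m);k=np.hypot(xx-p[0],yy-p[1])<rad
    if k.sum()==0: return None
    W=onz(c,np.c_[xx[k],yy[k]],z);w=W.mean(0);return k.sum(),w,np.degrees(np.arctan2(w[1]-ctr[1],w[0]-ctr[0]))
E
python3 - <<'E'
from mk import *
T=cv2.imread("pics/top0.png")[:,:,::-1].copy()
print("start",mark(cam("top"),T,318,np.array([445.2,181.2,318]),12))
S=cv2.imread("pics/scene0.png")[:,:,::-1].copy()
print("start",mark(cam("scene"),S,318,np.array([445.2,181.2,318]),12))
hsv=cv2.cvtColor(T,cv2.COLOR_RGB2HSV);print(hsv[228:244:1,198:218][...,0][3:9])
E
```

```text
start (np.int64(3), array([454.00596512, 191.29675919, 318.        ]), np.float64(48.90644320713206))
start (np.int64(3), array([453.36397399, 190.23070542, 318.        ]), np.float64(47.8856633857758))
[[ 45  40  60  20  13   6   9  17  19  19  19  19  19  18  19  19  18  17
   21  40]
 [ 30 102 104  16  19  14   4   9  18  19  19  19  18  19  19  19  18  16
   19  23]
 [110 109  15  18  19  19  14   3  15  20  18  18  19  19  20  20  19  17
   16  19]
 [109 109  14  18  18  19  19  15  26  66  34  17  19  19  19  19  20  18
   17  18]
 [109 108  15  18  19  19  19  18  48  48  53  19  19  19  19  20  20  18
   16  18]
 [109 109  14  19  19  19  19  19  21  42  48  17  19  19  19  20  20  17
   17  17]]
```

```bash
python3 - <<'E'
from mk import *
c=cam("wrist")
print(onz(c,[[331/2+150,207/2+100]],314), onz(c,[[331/2+150,217/2+100]],327), r.sense()["eef_pos"])
b=np.array([446,181.3,289]);s=r.sense();print(Ro.from_euler('xyz',s["tcp_rot"]).inv().apply(b-s["eef_pos"])/10)
E
```

```text
[[446.05620452 180.4627464  314.        ]] [[446.13703707 180.47575051 327.        ]] [444.49808182 181.12539182 388.74223439]
[ 0.13260649 -0.03523792  9.97442577]
```

Request:
{"method": "jog_arm", "body": {
  "increments": "0.13 -0.03 0 0 0 0 0.9;0 0 0 0 0 -0.15 0.9;0 0 0 0 0 -0.15 0.9;0 0 0 0 0 -0.15 0.9;0 0 0 0 0 -0.15 0.9;0 0 2 0 0 0 0.9;0 0 2.5 0 0 0 0.9;0 0 0 0 0 0 0.9"
}}

```text
clock: 60.7
eef_pos: [443.5, 180.2, 339.0]
tcp_rot: [-3.141, 0.008, 0.429]
contact_force: [0.0, -0.1, 0.4]
opening: 0.951
```

```bash
python3 - <<'E'
from mk import *
s=r.sense();a=s["eef_pos"];print(a,s["tcp_rot"],s["qpos"][5])
im=r.grab_frame("wrist");crop(im,150,100,500,350,2,"w29.png")
print(mark(cam("wrist"),im,314,np.array([446,181,314])))
b=np.array([446,181,289]);print(Ro.from_euler('xyz',s["tcp_rot"]).inv().apply(b-s["eef_pos"])/10)
E
```

```text
[443.52905453 180.21012983 339.03201952] [-3.14125889  0.00759675  0.4288221 ] 1.5247916353165452
(np.int64(74), array([438.43727389, 169.33208966, 314.        ]), np.float64(-122.94987775136745))
[0.29556474 0.03257584 5.00109035]
```

View pics/w29.png

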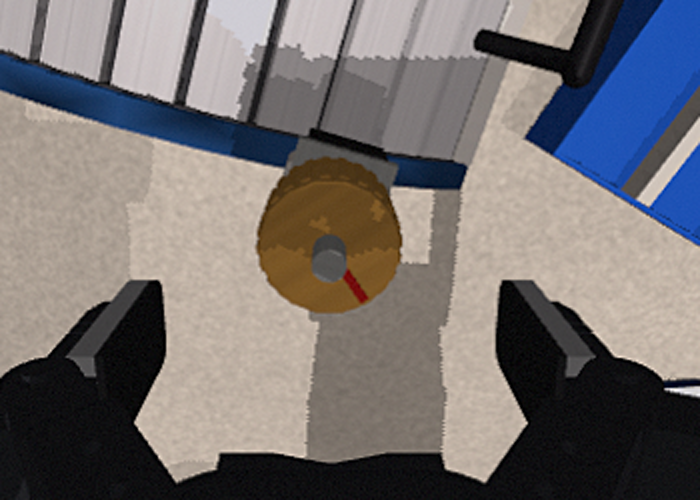

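Request:
{"method": "jog_arm", "body": {
  "increments": "0.12 0.03 1.5 0 0 0 0.9;0.12 0 2 0 0 0 0.9;0 0 1.3 0 0 0 0.9;0 0 0.2 0 0 0 0.9;0 0 0 0 0 0 0.9;0 0 0 0 0 0 -1;0 0 0 0 0 0 -1;0 0 0 0 0 0 -1",
  "squeeze": 60
}}

```text
clock: 61.55
eef_pos: [448.2, 182.7, 294.3]
tcp_rot: [-3.14, -0.002, 0.428]
contact_force: [-3.3, -0.3, 12.7]
opening: 0.495
```

Request:
{"method": "jog_arm", "body": {
  "increments": "0 0 0 0 0 0 -1;0 0 0 0 0 0 -1;0 0 0 0 0 0 -1;0 0 0 0 0 0.05 -1;0 0 0 0 0 0.05 -1;0 0 0 0 0 0.05 -1;0 0 0 0 0 0.05 -1;0 0 0 0 0 0.05 -1"
}}

```text
clock: 62.35
eef_pos: [448.3, 182.1, 294.3]
tcp_rot: [-3.142, -0.001, 0.179]
contact_force: [-2.2, 0.9, 6.6]
opening: 0.493
```

```bash
python3 - <<'E'
from mk import *
s=r.sense();a=s["eef_pos"];print(a,s["tcp_rot"],s["qpos"][5],s["contact_force"],s["wrist_torque"],s["joint_efforts"][5])
im=r.grab_frame("wrist");crop(im,150,100,500,350,2,"w30.png")
print(mark(cam("wrist"),im,314,np.array([446,181,314]),60))
E
```

```text
[448.26588818 182.10349351 294.31725798] [-3.14150065e+00 -1.29000359e-03  1.79090965e-01] 1.774662493172232 [-2.17055677  0.86941349  6.64109129] [-0.02529372  0.32866691  1.87113162] 1.0645602643489838
(np.int64(125), array([435.93145485, 171.10698181, 314.        ]), np.float64(-135.50380296424308))
```

View pics/w30.png

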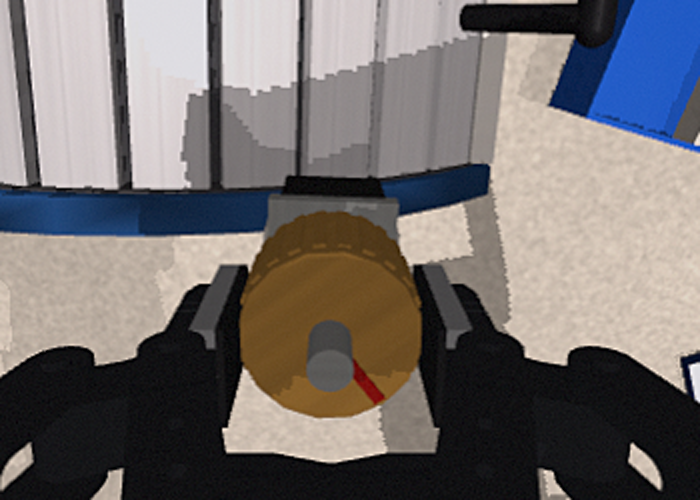

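Request:
{"method": "jog_arm", "body": {
  "increments": "0 0 0 0 0 0 -1;0 0 0 0 0 0 -1;0 0 0 0 0 0 0.9;0 0 0 0 0 0 0.9;0 0 0 0 0 0 0.9;0 0 -2 0 0 0 0.9;0 0 -3 0 0 0 0.9;0 0 -1 0 0 0 0.9"
}}

```text
clock: 63.2
eef_pos: [448.9, 182.1, 355.6]
tcp_rot: [-3.141, -0.003, 0.179]
contact_force: [0.3, 0.2, 0.3]
opening: 0.948
```

```bash
python3 - <<'E'
from mk import *
s=r.sense();a=s["eef_pos"];print(a,s["tcp_rot"],s["qpos"][5])
im=r.grab_frame("wrist");crop(im,150,100,500,350,2,"w31.png")
print(mark(cam("wrist"),im,314,np.array([446,181,314]),60))
E
```

```text
[448.91427339 182.14822214 355.61417534] [-3.14091464e+00 -3.00165859e-03  1.78507484e-01] 1.7745949518636712
(np.int64(63), array([437.73427279, 170.80003532, 314.        ]), np.float64(-129.02020944784596))
```

View pics/w31.png

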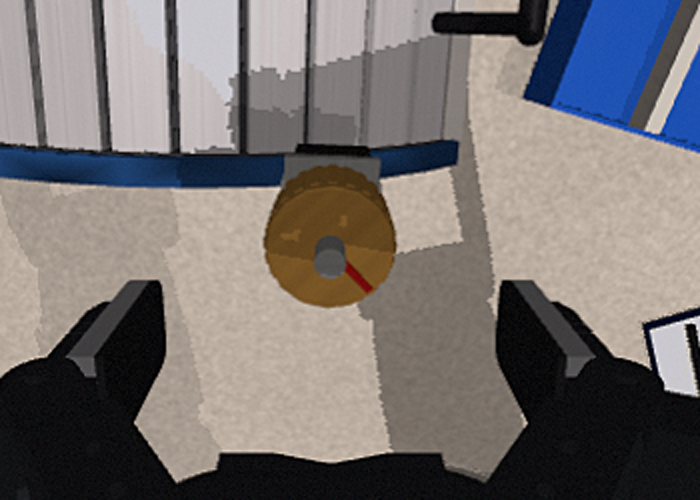

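```bash
cat > mk2.py <<'E'
from h import *
K,d=cam("wrist")[:2]
s=r.sense()
CT=np.array([67.02,-.06,-143.21]);RC=np.array([[-5.369e-4,-.964455,-.264248],[1,-7.7e-4,7.77e-4],[-9.53e-4,-.264247,.964454]])
U,_,V=np.linalg.svd(RC);RC=U@V
def wc(pos,rot):
    Rt=Ro.from_euler('xyz',rot).as_matrix();R=(Rt@RC).T;C=np.array(pos)+Rt@CT
    return K,d,cv2.Rodrigues(R)[0].ravel(),-R@C
for n,sc,off,pos,rot in (("w22",1.2,(0,0),(447.327,181.187,419.174),(-3.14145,-.00036,-2.98825)),("w23",1.2,(0,0),(445.01,181.25,295.15),(3.14148,.00063,-2.99538)),
 ("w26",2,(150,150),(445.676,181.815,289.334),(-3.13994,-.00318,.00695)),("w27",2,(150,150),(447.905,181.442,289.715),(-3.13912,-.0078,-.17207)),
 ("w28",2,(150,100),(446.245,181.844,393.421),(-3.13734,-.00679,-.17116)),("w29",2,(150,100),(443.529,180.21,339.03),(-3.14126,.0076,.42882)),
 ("w30",2,(150,100),(448.266,182.103,294.317),(-3.1415,-.00129,.17909)),("w31",2,(150,100),(448.914,182.148,355.614),(-3.14091,-.003,.17851))):
    im=cv2.imread(f"pics/{n}.png");h=cv2.cvtColor(im,cv2.COLOR_BGR2HSV);m=cv2.inRange(h,(0,150,60),(7,255,255))|cv2.inRange(h,(172,150,60),(180,255,255))
    c=wc(pos,rot);p=(proj(c,[[446,181,315]])[0]-off)*sc
    yy,xx=np.nonzero(m);k=np.hypot(xx-p[0],yy-p[1])<45*sc
    px=np.c_[xx[k],yy[k]]/sc+off; W=onz(c,px,318 if n in("w22","w23") else 314)[:,:2]
    mu=W.mean(0);ev,e=np.linalg.eigh(np.cov((W-mu).T));v=e[:,1];v=v*np.sign(v@(mu-[446,181]))
    print(n,k.sum(),mu.round(1),"dir",np.degrees(np.arctan2(v[1],v[0])).round(1),"ratio",(ev[1]/ev[0]).round(1))
E
python3 mk2.py
```

```text
w22 62 [455.4 192.1] dir 47.4 ratio 24.9
w23 206 [456.1 192.4] dir 45.8 ratio 15.2
w26 679 [436.7 171.4] dir -133.4 ratio 18.9
w27 773 [438.5 170.8] dir -122.7 ratio 19.2
w28 235 [438.8 170.6] dir -122.2 ratio 23.6
w29 307 [438.1 169.2] dir -123.5 ratio 15.3
w30 501 [435.8 170.9] dir -136.3 ratio 14.5
w31 288 [437.3 170.4] dir -128.3 ratio 17.8
```

Request:
{"method": "jog_arm", "body": {
  "increments": "-0.1 -0.05 1.5 0 0 0 0.9;-0.1 -0.05 2 0 0 0 0.9;0 0 2 0 0 0 0.9;0 0 1 0 0 0 0.9;0 0 0 0 0 0 0.9;0 0 0 0 0 0 0.9;0 0 0 0 0 0 0.9;0 0 0 0 0 0 0.9"
}}

```text
clock: 64.05
eef_pos: [446.4, 182.7, 289.0]
tcp_rot: [-3.141, -0.001, 0.179]
contact_force: [-0.2, 0.6, -0.5]
opening: 0.953
```

```bash
python3 - <<'E'
from h import *
s=r.sense();print(s["eef_pos"],s["tcp_rot"],s["wrist_torque"])
E
```

```text
[446.35804127 182.66220522 289.00126221] [-3.14127400e+00 -1.39298005e-03  1.78777853e-01] [-0.01110879 -0.03841218 -0.01500504]
```

Request:
{"method": "jog_arm", "body": {
  "increments": "0 0.15 0 0 0 0 0.9;0 0 0 0 0 0 -1;0 0 0 0 0 0 -1;0 0 0 0 0 0 -1;0 0 0 0 0 0 -1;0 0 0 0 0 0 -1;0 0 0 0 0 0 -1;0 0 0 0 0 0 -1",
  "squeeze": 30
}}

```text
clock: 64.85
eef_pos: [446.1, 181.7, 288.7]
tcp_rot: [-3.14, -0.001, 0.179]
contact_force: [-2.8, 2.5, 5.8]
opening: 0.503
```

```bash
cat > mk3.py <<'E'
from h import *
def mk(save=None):
    s=r.sense();print(s["eef_pos"].round(2),"yaw",s["tcp_rot"][2].round(4),"F",s["contact_force"].round(1),"T",s["wrist_torque"].round(3),"q6",s["qpos"][5].round(3),s["joint_efforts"][5].round(3))
    c=cam("wrist");im=r.grab_frame("wrist")
    if save: crop(im,150,100,500,350,2,save)
    h=cv2.cvtColor(im,cv2.COLOR_RGB2HSV);m=cv2.inRange(h,(0,150,60),(7,255,255))|cv2.inRange(h,(172,150,60),(180,255,255))
    p=proj(c,[[446,181,315]])[0];yy,xx=np.nonzero(m);k=np.hypot(xx-p[0],yy-p[1])<45
    W=onz(c,np.c_[xx[k],yy[k]],314)[:,:2];mu=W.mean(0);ev,e=np.linalg.eigh(np.cov((W-mu).T));v=e[:,1];v=v*np.sign(v@(mu-[446,181]))
    print(k.sum(),"dir",np.degrees(np.arctan2(v[1],v[0])).round(1))
E
python3 -c "from mk3 import *;mk()"
```

```text
[446.15 181.69 288.7 ] yaw 0.1788 F [-2.8  2.5  5.8] T [0.598 0.479 0.006] q6 1.774 0.003
156 dir -130.1
```

Request:
{"method": "jog_arm", "body": {
  "increments": "0 0 0 0 0 0.03 -1;0 0 0 0 0 0.03 -1;0 0 0 0 0 0.03 -1;0 0 0 0 0 0 -1;0 0 0 0 0 0 -1;0 0 0 0 0 0 -1;0 0 0 0 0 0 -1;0 0 0 0 0 0 -1"
}}

```text
clock: 65.7
eef_pos: [446.1, 181.7, 288.6]
tcp_rot: [-3.14, -0.0, 0.089]
contact_force: [-3.4, 4.5, 6.0]
opening: 0.505
```

```bash
python3 -c "from mk3 import *;mk()"
```

```text
[446.14 181.66 288.62] yaw 0.0894 F [-3.4  4.5  6. ] T [0.593 0.502 0.412] q6 1.864 0.351
161 dir -133.3
```

Request:
{"method": "jog_arm", "body": {
  "increments": "0 0 0 0 0 -0.02 -1;0 0 0 0 0 0 -1;0 0 0 0 0 0 -1;0 0 0 0 0 0 -1;0 0 0 0 0 0 -1;0 0 0 0 0 0 -1;0 0 0 0 0 0 -1;0 0 0 0 0 0 -1"
}}

```text
clock: 66.55
eef_pos: [446.1, 181.7, 288.6]
tcp_rot: [-3.14, -0.0, 0.109]
contact_force: [-2.7, 4.3, 4.9]
opening: 0.505
```

```bash
python3 -c "from mk3 import *;mk()"
```

```text
[446.14 181.67 288.61] yaw 0.1088 F [-2.7  4.3  4.9] T [0.626 0.468 0.019] q6 1.844 0.029
156 dir -134.2
```

Request:
{"method": "jog_arm", "body": {
  "increments": "0 0 0 0 0 0 0.2;0 0 0 0 0 0 0.9;0 0 0 0 0 0 0.9;0 0 0 0 0 0 0.9;0 0 -2 0 0 0 0.9;0 0 -3 0 0 0 0.9;0 0 -2 0 0 0 0.9;0 0 0 0 0 0 0.9"
}}

```text
clock: 67.4
eef_pos: [447.5, 181.4, 360.9]
tcp_rot: [-3.14, -0.005, 0.109]
contact_force: [0.3, -0.1, -0.4]
opening: 0.951
```

```bash
python3 -c "from mk3 import *;mk('w32.png')"
```

```text
[447.48 181.4  360.93] yaw 0.1087 F [ 0.3 -0.1 -0.4] T [ 0.    -0.015  0.018] q6 1.844 -0.0
65 dir -132.7
```

View pics/w32.png

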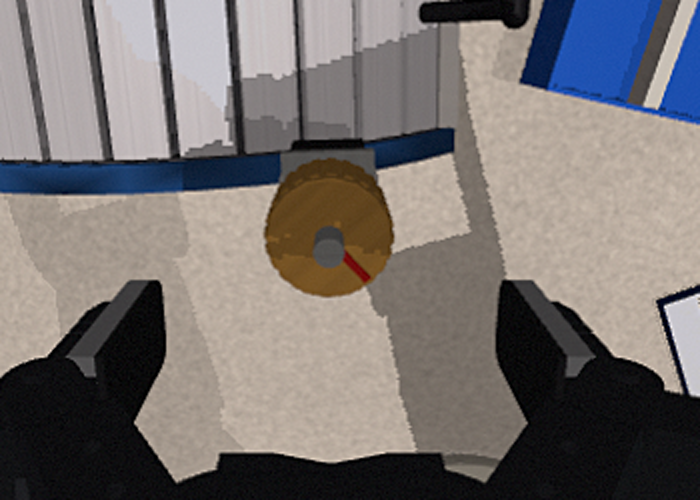

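Request:
{"method": "jog_arm", "body": {
  "increments": "0 0 -3 0 0 0 0.9;0 0 -3 0 0 0 0.9;-2 0 -3 0 0 0 0.9;-2 3 -3 0 0 0 0.9;0 4.5 0 0 0 0 0.9;0 4.5 0 0 0 0 0.9;0 4.5 0 0 0 0 0.9;0 4.5 0 0 0 0 0.9"
}}

```text
clock: 68.25
eef_pos: [428.7, -33.8, 477.0]
tcp_rot: [-3.141, 0.001, 0.109]
contact_force: [0.7, 1.4, -0.8]
opening: 0.954
```

Request:
{"method": "jog_arm", "body": {
  "increments": "0 4.5 0 0 0 0 0.9;0 4.5 0 0 0 0 0.9;0 4.5 0 0 0 0 0.9;0 4.5 0 0 0 0 0.9;0 4.5 0 0 0 0 0.9;0 4.5 0 0 0 0 0.9;0 2 0 0 0 0 0.9;0 0 0 0 0 0 0.9"
}}

```text
clock: 69.05
eef_pos: [460.4, -322.4, 476.0]
tcp_rot: [-3.14, 0.003, 0.106]
contact_force: [-0.2, 0.8, -0.0]
opening: 0.944
```

```bash
python3 - <<'E'
from mk import *
s=r.sense();print(s["clock"],s["eef_pos"],s["qvel"].round(3))
im=r.grab_frame("top");crop(im,130,130,450,290,2.5,"t33.png")
print(mark(cam("top"),im,314,np.array([445.5,181,314]),12))
im=r.grab_frame("scene");crop(im,190,120,570,320,2.1,"s33.png")
crop(im,380,140,540,310,3.5,"s33b.png")
E
```

```text
69.05 [ 460.41860513 -322.40589707  475.97540838] [ 0.044 -0.04   0.027  0.021  0.019  0.032]
(np.int64(3), array([437.79242545, 170.97495125, 314.        ]), np.float64(-127.55422168228554))
```

View pics/t33.png

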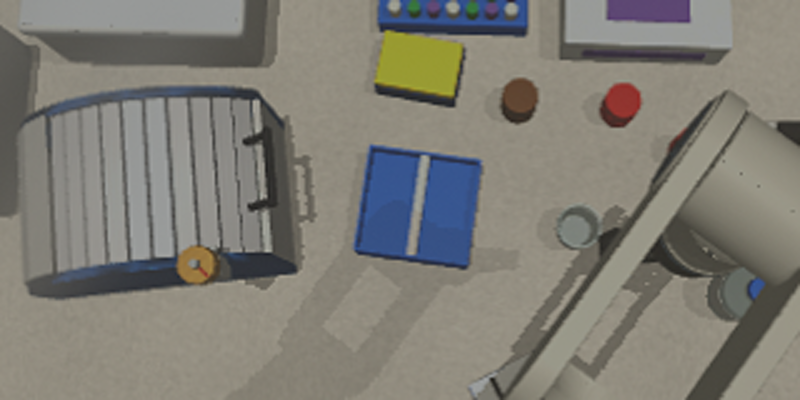

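View pics/s33b.png

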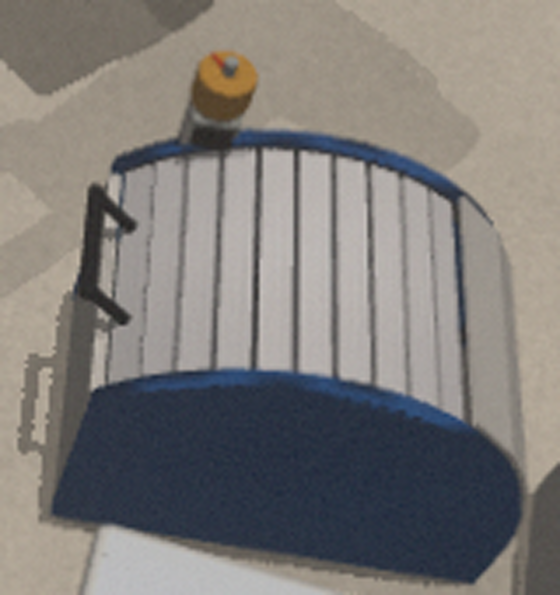

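```bash
python3 - <<'E'
from h import *
ct,cs=cam("top"),cam("scene")
bt=np.array([[267,136],[271,206]])/2.5+[130,130]-.3; bs=np.array([[97,190],[86,290]])/3.5+[380,140]-.36
A=tri([ct,cs],[bt[1:],bs[:1]]);B=tri([ct,cs],[bt[:1],bs[1:]]);m=tost((A+B)/2);print(A.round(1),B.round(1),m.round(1),np.degrees(np.arctan2(m[2]-70,m[0])))
print("closed bar expected px",proj(ct,[bar(134,0)]),bt.mean(0),proj(cs,[bar(134,0)]),bs.mean(0),"at 0.06 rad",proj(ct,[bar(130.56,0)]),proj(cs,[bar(130.56,0)]))
cor=np.array([[370,146],[481,160],[468,267],[356,252]])/2.5+[130,130]-.3
W=onz(ct,cor,69);print("mid tray",W.mean(0).round(1))
E
```

```text
[525.2 111.7 236. ] [613.4 123.  232.8] [-163.1    4.4  234.4] 134.76925427316448
closed bar expected px [[237.30123278 196.20610071]] [237.3 198.1] [[405.42997034 207.92615623]] [405.78285714 208.21142857] at 0.06 rad [[233.3284553  196.03430199]] [[410.08313826 206.49660878]]
mid tray [553.7 -62.7  69. ]
```

Door reads closed (134.8° by triangulation, and the bar pixels match the closed prediction), the nut is tight, and the middle tray has not moved. Handing in.

```bash
python3 - <<'E'
from rig import r
s=r.sense();print(s["clock"],s["contact_force"]);print(r.sign_off())
E
```

```text
69.15 [-0.02367892  0.15468458 -0.10448528]
the job is handed in; nothing more can be done
None
```

I rolled the door open, set the top tray on the store deck, stood all three amber jars present in it, closed the door and screwed the lock nut tight. I handed in at 69 s; no verdict came back.

- **Jars:** two stand in the hood-side trough and one in the front trough. All three were upright in the last picture with the door still open. I could not check them after closing because the slats hide them.
- **Door:** the bar's measured angle is 134.8° (closed is 134°), and its pixels match the closed position.
- **Nut:** the first turn looked finished because the grip slipped, but the red mark suggested only about 3.8 rad, short of the 3.85 needed. Re-gripping moved it on to the hard stop, where the torque reached 1.87 N m.
    - It sprang back about 8° on release. So I turned it to the stop once more, took the torque off and only then let go.
    - The red mark's last two readings were about -133° in the wrist camera and -128° in the top camera. If the mark started along the store's x axis, that is 4.03 and 3.94 rad, and I could not confirm where it started.
- **Other items:** in the last pictures the middle tray was within about 3 mm of its start. The beaker, tip box and bottle looked untouched by eye. The robot was clear of everything.

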